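Centre a seed dish on the imaging stage and wind it under the camera

ROBOT

A 6-joint arm with a two-finger parallel gripper is mounted at the origin on the work surface. World frame = base frame: x ahead of the robot, y to its left, z up, the work surface at z = 0. Lengths are in m, angles in rad, forces in N, time in s.
With the tool pointing down it reaches from about 0.375 to 0.975 m from the base axis. Payload 3.8 kg.
Tool frame: the origin (TCP) lies midway between the tips of the shut fingers; the grasp point (between the pads) lies 19 mm behind it; y points along the fingers, x is the direction in which the jaws open and shut, and the axes are right-handed (so a half turn about y gives the same grasp; the last joint's range is limited). The gripper opens to 85 mm and grips with 20 to 120 N. Pads are 22 mm wide; open, the fingers measure 114 mm over their backs; the gripper's body (76 mm by 85 mm) begins 54 mm behind the grasp point. The pads swing forward as they close: fully open they stand 13 mm farther back than shut.
Start: joints at [1.229, 0.264, 1.604, -0, 1.274, -0.037], TCP at [0.203, 0.644, 0.231] pointing down, gripper open.
Joint ranges: [-2.63, 2.63], [-0.94, 2.18], [0.31, 2.57], [-1.31, 4.45], [0, 2.66], [-2.55, 2.55]. Speed limits (rad/s): [2.57, 2.57, 3.14, 3.14, 3.14, 3.14].

INTERFACE

Orientations are given as a unit quaternion [x, y, z, w].
In Python, from station import robot, imaging, finder gives the robot as it stands. The module is installed in compiled form; this text tells all that it offers.
- The arm moves only by the tool jog_arm, never from a script. Its argument "motion" is a list of rows, each an object with "claw": the opening, from -1 (shut) to 1 (fully open), so that 0 is half open; "translation": the shift along the tool's x, y, z in units of 40 mm (1.0 is 40 mm), a list of three; "yaw": the turn about the tool's y in units of 6 degrees (1.0 is 6 degrees). In form: [{"claw": claw, "translation": [x, y, z], "yaw": yaw}, ...]. A call has 1 to 8 rows; each row is the pose to reach, as a shift and turn from the pose commanded when the call began, along the tool's axes at that moment; what a row does not reach only later rows make up. A row lasts 1/8 s, in which the tool goes at most 62.5 mm and 10.7 degrees, less where a joint would pass 70% of its speed; a pose out of reach is approached as far as the arm can. A call with a gripper value outside its range is refused whole. The fingers move at their own pace and stop on an object; "grip_force" is the grip in N (left out, the last holds). Time passes only in rows, so rows that repeat a pose let the fingers close. It gives the time, the measured TCP pose, the force and the opening at its end, in the units of the state.
- robot.get_state(): the state, without advancing time (a new reading comes with each control period).
- imaging.camera(name): name is "scene" or "top" or "wrist"; returns a dict with "image" (384x512x3 uint8, blue, green, red), "fx", "fy", "cx", "cy" (pixels), "R" (3x3) and "t" (3): a world point X has camera coordinates R X + t; the wrist camera has in their place "mount" (4x4, takes a point from camera to tool coordinates, whose origin is the TCP and whose axes are the tool frame's). Camera axes: x right, y down, z forward; pixel columns grow to the right and rows downward; lengths in m; the calibration is good to about 2 mm. A picture is of the moment at which its call begins: read the wrist's pose just before it. There is no depth.
- robot.job_done(): hands the job in, once; it reports no verdict.
Trained networks look in the newest picture that a camera, given by its name, has taken for a name from the list of things; names that differ only in an ending like _2 or _b are one class to them, and where a whole thing is asked for, a point or a joint stands for the part that bears it (a point fixed in the world has none). Each returns a list of dicts, best first, with "p" (0 to 1); they miss things now and then, are a little off and sometimes report something else, mostly with a low value. They report only what shows in the picture. A call takes as long as a camera call. They do not tell look-alikes from the thing itself.
- finder.spot_in(camera, thing): "at" ([column, row] in pixels, amid what is visible of it).
- finder.trace(camera, thing): "region" (384x512 bool, what is visible of it) and "at" ([column, row] in pixels, amid what is visible of it).
The state is a dict: "time_s": time; "joint_positions": joint angles; "qvel": joint speeds; "joint_torque": joint torques, N m; "tcp_pos": TCP position; "eef_rot": TCP orientation; "wrist_force": force on the tool from outside, world axes, zero at the start; "torque": the same for the moment, N m; "finger_gap": finger opening in m.
Only numpy, scipy, OpenCV 4.12 (cv2) and the standard library are available. Lean on these libraries where they do the work, as an engineer would, in place of code of your own. Each camera call takes 0.05 s, during which the arm holds its last target.

TASK

Slide the culture dish flat along the stage plate, without lifting it, until it is centred on the engraved ring midway between the stops, and swing the folded grip of the hand crank upright. Then wind the crank counter-clockwise until the stage is fully home under the camera, with the dish still centred on its ring, and let go, leaving the grip upright. Leave the other glassware and tools where they are.

Things in the scene. Friction and masses are not known exactly. Their poses are not given: they have to be found in the camera images.
- dish: closed clear culture dish, round, 90 mm diameter, 16 mm high, about 50 g, with a white paper disc and brown seeds inside; too wide for most grippers, it is pushed along the plate. It lies off the ring on the part of the stage plate nearest the robot. Origin: centre of its underside.
- stand: the imaging stand, fixed: a straight slide 520 mm long along its own y axis, z up; origin on the table at the slide's middle. The stage plate starts at the -y (crank) end, ring centre at (0, -60, 60) mm, and runs 200 mm to +y. A camera with a 104 mm wide ring light (underside 224 mm up) hangs over the slide at y = 140 mm from a 28 mm column at (150, 140) mm.
- ring_centre (a point): centre of the engraved ring (93 mm diameter) on the top face of the stage plate, 60 mm above the table; moves with the stage; axes as the stand's. The flat aluminium plate reaches from 115 mm on the -x side (towards the robot, open) to 80 mm on the +x side of this point and 75 mm to either side in y.
- back_stop (a point): middle of the back stop's face, 60 mm from the ring's centre on the +x side, 5 mm above the plate. A dark steel bar 70 mm long, 10 mm high. The three stops are set for 120 mm square dishes, so the round dish centred on the ring clears each by 15 mm.
- side_stop (a point): middle of the inner face of the side stop at +y, 60 mm from the ring's centre line, 5 mm above the plate: a dark steel bar 40 mm long (x = -12 to +28 mm from the ring's centre), 10 mm high. Its mirror image stands at -y.
- stage (a joint): travel of the stage in m: 0 at the load end (start), 0.200 fully home under the camera. It is geared to the crank: 33.3 mm per rad of crank.
- crank (a joint): turn of the hand crank in rad, counter-clockwise seen from above is positive: 0 at the start, stops at 0 and 6.0. About 0.1 N m turns it; it stays where it is left.
- grip (a joint): fold angle of the crank's grip in rad: 0 folded flat over the crank arm, pi/2 upright, stop at 1.65 just past upright. Stiff enough to stay at any angle; about 0.1 N m moves it.
- crank_axis (a point): point on the vertical axis of the crank, at the height of the grip's hinge, 95 mm above the table. Below it are the hub (30 mm diameter) and arm (18 mm wide), tops at 83 mm above the table.
- grip_hinge (a point): hinge of the grip at the end of the crank arm, 60 mm from the crank's axis and 95 mm above the table; the hinge's axis is level and tangential to the crank's circle. At the start the arm points along the stand's -y.
- grip_end (a point): centre of the free end of the grip, a black cylinder 22 mm in diameter that covers 12 to 82 mm from the hinge and revolves freely on its spindle. Folded, it lies level over the arm pointing back over the crank's axis, 95 mm above the table, with 1 mm under it; swung up it stands at the end of the arm with its free end 177 mm above the table.
- dish_stack: three stacked dishes, 90 mm wide, 50 mm high, behind the stage; leave alone. Origin: centre of the underside.
- flask_a: conical flask, 68 mm wide, 115 mm high, standing on the table right of the crank; leave alone. Origin: centre of the underside.
- flask_b: another such flask, left of the robot; leave alone. Origin: centre of the underside.
- beaker: white beaker, 68 mm wide, 75 mm high, in front of the slide; leave alone. Origin: centre of the underside.
- forceps: steel forceps, 130 mm long, 7 mm high, lying in front of the slide; leave alone. Origin: middle of the underside.
- marker: marker pen, 130 mm long, 16 mm thick, lying in front of the crank; leave alone. Origin: middle of the underside.
- sample_bottle: white plastic bottle, 54 mm wide, 95 mm high, at the right; leave alone. Origin: centre of the underside.
There are look-alikes about, which are no part of the job. Of the things that look like the dish, the smallest one is meant.

How it is judged:
On the way:
1. with the stage still at the load end, the dish is centred on the ring and the crank's grip is upright (horizontal distance between dish and ring_centre below 0.005 m and value of joint grip above 1.35 rad and value of joint stage below 0.03 m), for 0.1 s.
At the end, for the whole second after the job is handed in: the stage is fully home under the camera (within 7 mm of its end stop), the dish lies flat on the plate, at rest, its centre within 6 mm of the ring's centre, and the grip is still upright (over 1.2 rad) (value of joint stage above 0.193 m and horizontal distance between dish and ring_centre below 0.006 m and angle between dish's own z axis and vertical below 0.05 rad and z of dish in the frame of ring_centre below 0.004 m and value of joint grip above 1.2 rad and linear speed of dish below 0.01 m/s); the robot touches nothing.
It fails at once if the dish is lifted more than 8 mm off the plate or falls from it (z of dish in the frame of ring_centre above 0.008 m or z of dish in the frame of ring_centre below -0.008 m).
It fails at once if the dish is tipped (angle between dish's own z axis and vertical above 0.2 rad).
It fails at once if other glassware or tools are moved more than 20 mm (distance of any of dish_stack, flask_a, flask_b, beaker, forceps, marker, sample_bottle from where it was at the start of the episode above 0.02 m).
It also fails if it takes over 64 s, if anything falls off the work surface, if the arm or the gripper's body presses on something with over 40 N, if the wrist force passes 120 N, or if a joint passes its speed limit or range.

## Working session

There is one attempt and no reset: what is moved stays moved. The work goes in short steps, Python scripts to look and compute and a tool call to move; the robot and the scene stay as the last step left them, time stands still between calls to the robot, and variables do not carry over. Pictures are saved under pics/ and viewed, and the job is handed in when it is done.

Besides the shell and the picture viewer there is one more tool, called after ">>>" as name([rows], argument=value, ...), one row to a line, values as JSON. jog_arm: Moves the arm, as the interface text tells. Its arguments: {"type":"object","properties":{"motion":{"type":"array"},"grip_force":{"type":"number"}},"required":["motion"]}

```bash
mkdir -p pics; ls; python3 - <<'E'
from station import robot, imaging, finder
import cv2
print(robot.get_state())
for n in ("scene","top","wrist"):
    c=imaging.camera(n); cv2.imwrite(f"pics/{n}0.png",c["image"])
    print(n,{k:(v.tolist() if hasattr(v,'tolist') else v) for k,v in c.items() if k!="image"})
    for t in ("dish","grip","side_stop","stage","crank"):
        try: print(t,[(r["p"],r["at"]) for r in finder.spot_in(n,t)])
        except Exception as e: print(t,e)
E
```

```text
pics
{'time_s': 0.0, 'joint_positions': array([ 1.22906282e+00,  2.64794464e-01,  1.60539459e+00,  5.09113438e-05,
        1.27368268e+00, -3.68846754e-02]), 'qvel': array([-0.00218933,  0.00091503, -0.00106082, -0.0001046 ,  0.00011289,
        0.00013029]), 'joint_torque': array([ 1.68012695e-03, -5.15096748e+01, -3.67320836e+01,  3.03599109e-04,
        1.30232685e-02,  2.83037815e-05]), 'tcp_pos': array([0.20232955, 0.64319124, 0.22992306]), 'eef_rot': array([ 0.57056127,  0.41760449, -0.41895743, -0.569685  ]), 'wrist_force': array([1.25714139, 0.63865142, 0.01455777]), 'torque': array([ 0.01865415,  0.00937912, -0.01225779]), 'finger_gap': 0.08516589658869819}
scene {'fx': 441.9326179154194, 'fy': 441.9326179154194, 'cx': 253.0130298978211, 'cy': 191.62420325881016, 'R': [[0.8398034597317081, 0.5425690982588505, -0.01867947101047484], [0.35962107478607286, -0.5817482278665198, -0.7295489578800546], [-0.40669746937049306, 0.6059602074301096, -0.6836734567166516]], 't': [-0.37228173392111874, -0.1212390094720505, 1.5041981235059791]}
dish [(0.95, [269.4, 198.6]), (0.88, [169.7, 2
[... 576 characters left out ...]
(0.88, [250.5, 176.2]), (0.87, [316.5, 258.0]), (0.71, [355.1, 303.8])]
grip [(0.66, [311.7, 151.3])]
side_stop [(0.89, [236.5, 157.2])]
stage [(0.76, [237.3, 158.5])]
crank [(0.89, [308.8, 147.0])]
wrist {'fx': 297.28486645584735, 'fy': 297.28486645584735, 'cx': 254.32670349427585, 'cy': 196.38855619458204, 'mount': [[0.9999996694710859, 7.397938967140478e-05, 0.0008096818923735117, -0.000500036365506551], [-0.0007476259050171422, -0.3077284276440758, 0.9514739386211314, -0.1430826769078114], [0.00031955159689937905, -0.9514742294706425, -0.307728270622025, 0.07897826530150476], [0.0, 0.0, 0.0, 1.0]]}
dish [(0.66, [166.2, 316.5])]
grip []
side_stop [(0.57, [164.4, 317.5])]
stage []
crank []
```

View pics/scene0.png

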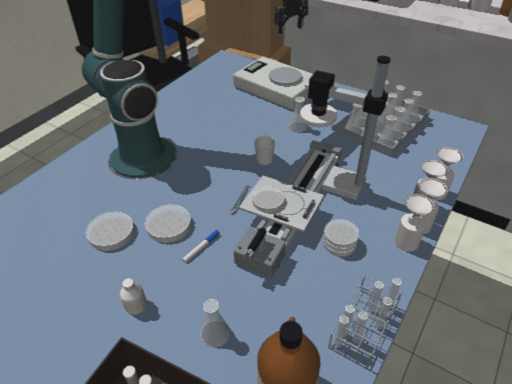

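View pics/top0.png

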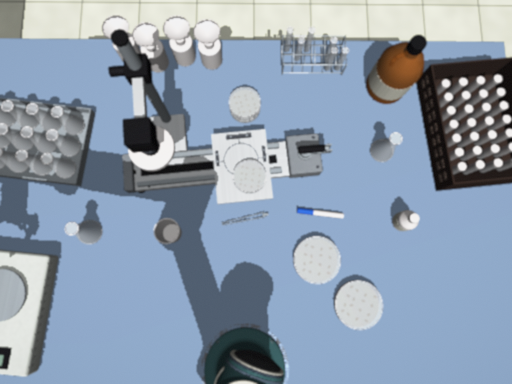

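View pics/wrist0.png

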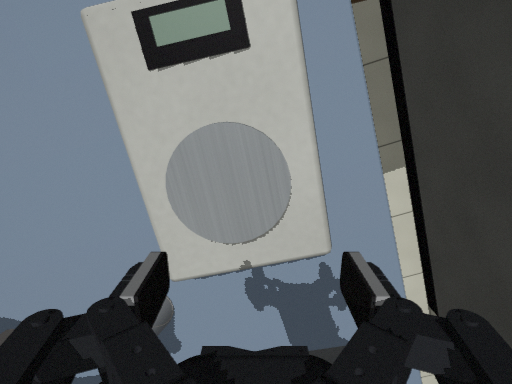

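Look-alikes for the dish: one on the stage plate at top (250,176), two bigger ones on the table at (316,258) and (358,304), and the stack at (244,104). I choose the one on the plate: it is the smallest and lies on the stage.

```bash
cat > h.py <<'E'
import numpy as np, cv2
from station import robot, imaging, finder
def ray(c,px):
    d=np.array([(px[0]-c["cx"])/c["fx"],(px[1]-c["cy"])/c["fy"],1.0])
    return -c["R"].T@c["t"], c["R"].T@d
def at_z(c,px,z):
    o,d=ray(c,px); return o+d*(z-o[2])/d[2]
def proj(c,X):
    p=c["R"]@np.asarray(X)+c["t"]; return np.array([c["fx"]*p[0]/p[2]+c["cx"],c["fy"]*p[1]/p[2]+c["cy"]])
E
python3 - <<'E'
from h import *
for n,box,ca in (("top",(110,80,350,230),3),("scene",(200,130,360,290),4)):
    c=imaging.camera(n); x0,y0,x1,y1=box
    cv2.imwrite(f"pics/{n}_crop.png",cv2.resize(c["image"][y0:y1,x0:x1],None,fx=ca,fy=ca,interpolation=cv2.INTER_CUBIC))
    for t,z in (("dish",.076),("stage",.06),("crank",.09),("grip",.095),("dish_stack",.05)):
        for r in finder.trace(n,t):
            m=r["region"].astype('uint8'); cs,_=cv2.findContours(m,0,1); k=max(cs,key=cv2.contourArea)
            rr=cv2.minAreaRect(k); bp=cv2.boxPoints(rr)
            print(n,t,r["p"],r["at"],at_z(c,r["at"],z).round(4),"box",[at_z(c,b,z)[:2].round(4).tolist() for b in bp])
E
```

```text
top dish 0.95 [354.3, 303.4] [ 0.1739 -0.2796  0.076 ] box [[0.2323, -0.23], [0.2319, -0.3511], [0.1136, -0.3445], [0.1142, -0.2258]]
top dish 0.68 [250.2, 176.1] [ 0.5042 -0.0153  0.076 ] box [[0.5511, 0.0336], [0.5513, -0.0551], [0.4612, -0.0545], [0.4611, 0.0329]]
top dish 0.64 [315.4, 259.0] [ 0.2855 -0.1836  0.076 ] box [[0.3448, -0.1242], [0.3446, -0.2471], [0.2247, -0.2425], [0.2251, -0.1221]]
top dish 0.16 [381.3, 146.9] [ 0.5859 -0.3715  0.076 ] box [[0.5954, -0.3304], [0.6337, -0.4218], [0.5739, -0.4418], [0.5364, -0.3511]]
top stage 0.69 [235.4, 158.0] [0.5582 0.0251 0.06  ] box [[0.6296, 0.0953], [0.6447, -0.058], [0.4462, -0.074], [0.4325, 0.0747]]
top crank 0.78 [311.0, 147.9] [ 0.5784 -0.1776  0.09  ] box [[0.5828, -0.1388], [0.5999, -0.2247], [0.569, -0.2294], [0.5521, -0.1439]]
top grip 0.78 [312.1, 149.4] [ 0.5728 -0.1796  0.095 ] box [[0.5835, -0.1388], [0.5904, -0.2165], [0.5672, -0.2176], [0.5604, -0.1402]]
top dish_stack 0.65 [243.9, 101.9] [0.7244 0.0025 0.05  ] box [[0.7689, 0.0478], [0.7694, -0.0404], [0.6621, -0.04], [0.6618, 0.0468]]
top dish_stack 0.29 [25
[... 646 characters left out ...]
, -0.0672]]
scene crank 0.96 [254.3, 244.2] [ 0.5725 -0.1911  0.09  ] box [[0.5639, -0.2349], [0.5553, -0.1297], [0.5939, -0.1375], [0.6, -0.2404]]
scene grip 0.55 [256.9, 236.9] [ 0.5676 -0.1712  0.095 ] box [[0.5673, -0.2211], [0.5547, -0.1333], [0.579, -0.1363], [0.5903, -0.2231]]
scene grip 0.39 [270.3, 200.2] [ 0.5279 -0.0412  0.095 ] box [[0.4569, -0.0179], [0.531, 0.0278], [0.5818, -0.0603], [0.5122, -0.1035]]
scene dish_stack 0.86 [337.7, 238.8] [ 0.7287 -0.0324  0.05  ] box [[0.7136, -0.0967], [0.6695, 0.0234], [0.754, 0.0549], [0.7914, -0.0661]]
scene dish_stack 0.16 [291.1, 203.2] [0.5607 0.0191 0.05  ] box [[0.4508, -0.0735], [0.3949, 0.0892], [0.6228, 0.0964], [0.6563, -0.0573]]
```

View pics/top_crop.png

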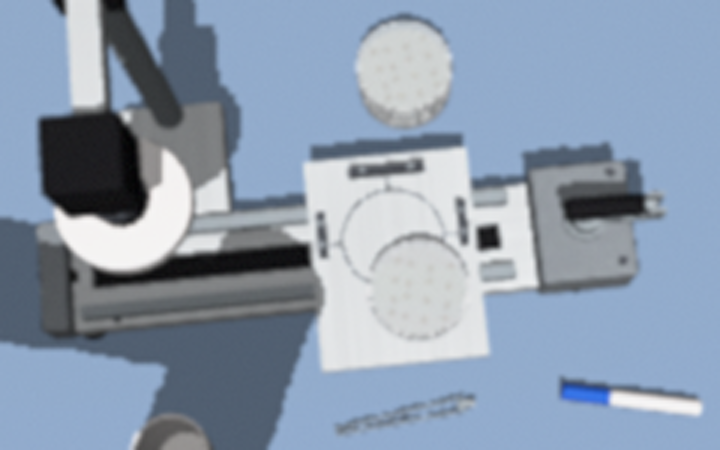

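View pics/scene_crop.png

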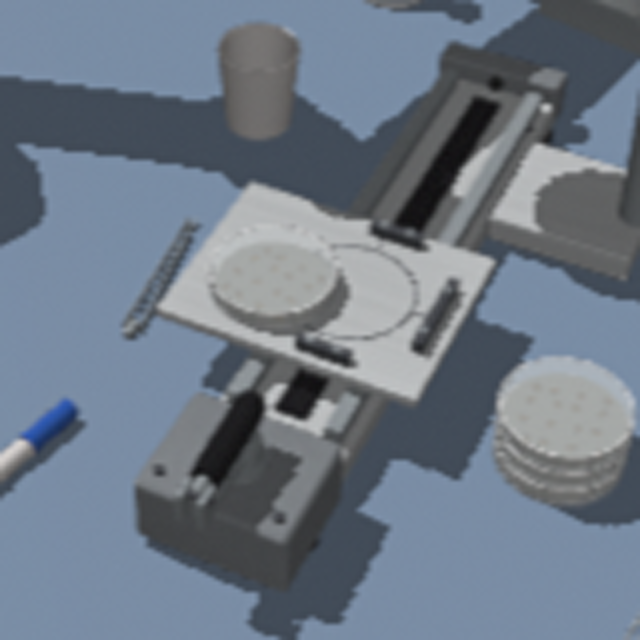

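```bash
cat > fit.py <<'E'
from h import *
from scipy.optimize import least_squares
P=np.array([[80,15,60],[80,-135,60],[-115,-135,60],[-115,15,60]])/1e3
obs={"top":np.array([(304,161),(465,147),(490,352),(322,371)])/3+[110,80],
"scene":np.array([(497,260),(413,402),(157,312),(253,183)])/4+[200,130]}
cams={n:imaging.camera(n) for n in obs}
def W(p,X): 
    c,s=np.cos(p[2]),np.sin(p[2]); return np.array([p[0]+c*X[0]-s*X[1],p[1]+s*X[0]+c*X[1],X[2]])
for names in (["top"],["scene"],["top","scene"]):
    f=lambda p: np.concatenate([proj(cams[n],W(p,X))-o for n in names for X,o in zip(P,obs[n])])
    r=least_squares(f,[.55,.08,.09]); print(names,r.x.round(4),r.fun.round(1))
p=r.x
np.save("stand.npy",p)
print("ring",W(p,[0,-.06,.06]).round(4))
def S(p,w):
    c,s=np.cos(p[2]),np.sin(p[2]); d=w[:2]-p[:2]; return np.array([c*d[0]+s*d[1],-s*d[0]+c*d[1]])
for n,o,k in (("top",(110,80),3),("scene",(200,130),4)):
    im=cv2.resize(cams[n]["image"],None,fx=4,fy=4,interpolation=cv2.INTER_CUBIC)
    def circ(ctr,z,r,col):
        pts=[proj(cams[n],W(p,[ctr[0]+r*np.cos(a),ctr[1]+r*np.sin(a),z]))*4 + 1.5 for a in np.linspace(0,6.28,60)]
        cv2.polylines(im,[np.int32(pts)],True,col,1)
    circ((0,-.06),.06,.0465,(0,0,255))
    for d in [S(p,at_z(cams["top"],(250.2,176.1),.0745))]:
        print("dish stand",d); circ(d,.076,.045,(255,0,0)); circ(d,.06,.045,(0,160,0))
    for y in (-.25,-.24,-.23,-.22,-.21,-.2,-.19): cv2.circle(im,tuple(np.int32(proj(cams[n],W(p,[0,y,.095]))*4+1.5)),2,(0,255,255),-1)
    b=(200,110,350,210) if n=="top" else (210,165,360,280)
    cv2.imwrite(f"pics/{n}_fit.png",cv2.resize(im[b[1]*4:b[3]*4,b[0]*4:b[2]*4],None,fx=1.3,fy=1.3))
E
python3 fit.py
```

```text
['top'] [0.5487 0.0691 0.1044] [-0.2  0.2  0.2 -0.4 -0.1  0.4  0.2 -0.2]
['scene'] [0.5518 0.0645 0.0957] [-0.1  0.4  0.6  0.2 -0.3 -0.6 -0.3 -0.1]
['top', 'scene'] [0.5498 0.0676 0.1006] [ 0.4 -0.2  0.9 -0.6  0.3  0.2  0.6 -0.6 -0.2 -0.6  0.8 -0.9 -0.2 -1.3
 -0.4 -0.8]
ring [0.5558 0.008  0.06  ]
dish stand [-0.05331572 -0.07796723]
dish stand [-0.05331572 -0.07796723]
```

```bash
sleep 0.1
```

```text
(no output)
```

View pics/top_fit.png

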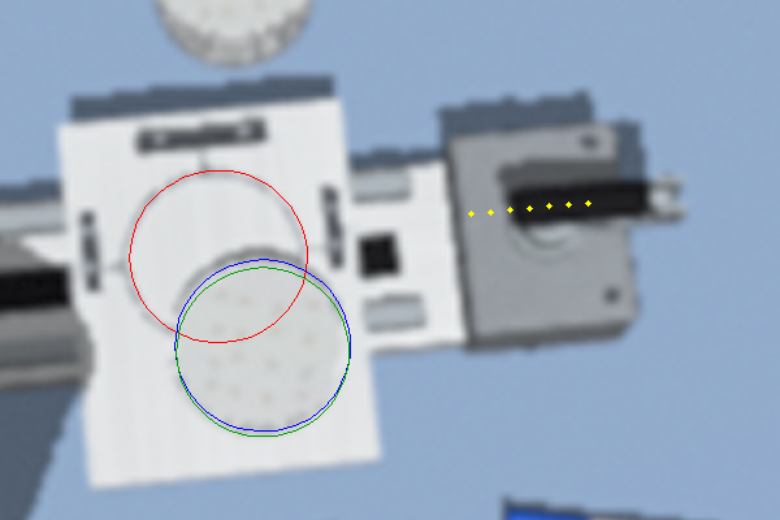

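View pics/scene_fit.png

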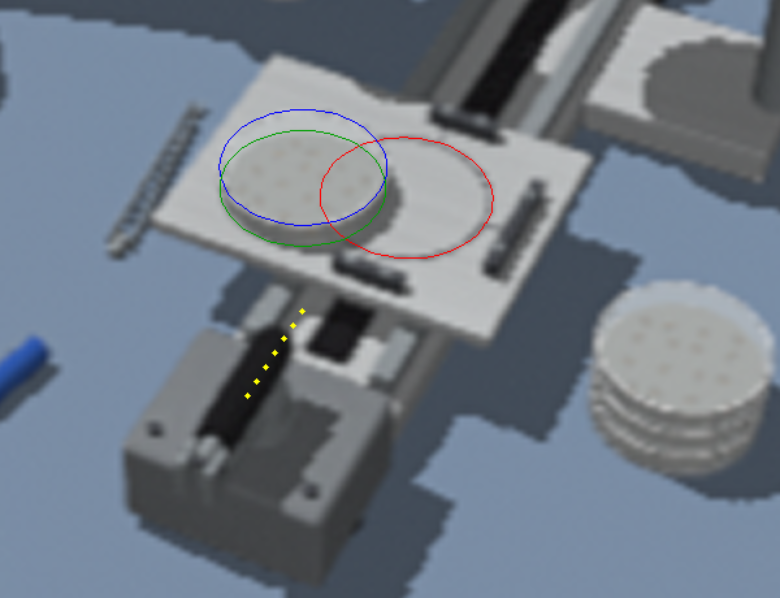

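```bash
cat >> h.py <<'E'
from scipy.spatial.transform import Rotation as Ro
p=np.load("stand.npy")
def W(X):
    c,s=np.cos(p[2]),np.sin(p[2]); return np.array([p[0]+c*X[0]-s*X[1],p[1]+s*X[0]+c*X[1],X[2]])
def S(w):
    c,s=np.cos(p[2]),np.sin(p[2]); d=w[:2]-p[:2]; return np.array([c*d[0]+s*d[1],-s*d[0]+c*d[1]])
def st():
    s=robot.get_state(); return s,Ro.from_quat(s["eef_rot"]).as_matrix()
def goto(pos,zang_deg):
    """translation (units) + yaw(units) to reach TCP pos with tool z horizontal at world angle"""
    s,R=st(); d=R.T@(np.asarray(pos)-s["tcp_pos"])/.04
    cur=np.degrees(np.arctan2(R[1,2],R[0,2])); dy=(zang_deg-cur+180)%360-180
    # turn about tool y (down): positive y-rot = clockwise from above
    print("trans",d.round(3),"yaw",(-dy/6).round(3),"cur zang",cur.round(1),"tcp",s["tcp_pos"].round(4),"t",s["time_s"],"q6",s["joint_positions"][5].round(2))
def wcam():
    s,R=st(); c=imaging.camera("wrist"); M=c["mount"]
    Rwc=R@M[:3,:3]; o=R@M[:3,3]+s["tcp_pos"]; c["R"]=Rwc.T; c["t"]=-Rwc.T@o; return c,s
E
python3 - <<'E'
from h import *
s,R=st(); print(R.round(3))
goto([.28,.36,.25],50); goto([.40,.02,.25],24.4); goto(list(W([-.053-.053,-.078-.018,.2])),24.4)
print(W([-.053,-.078,.06]),W([0,-.29,.095]),W([0,-.23,.095]))
for n,t,z in (("top","beaker",.07),("top","flask_a",.1),("top","flask_b",.1),("top","forceps",.005),("top","marker",.01),("top","sample_bottle",.09)):
    c=imaging.camera(n)
    for r in finder.spot_in(n,t)[:2]: print(t,r["p"],at_z(c,r["at"],z).round(3))
E
```

```text
[[ 0.3    0.    -0.954]
 [ 0.954  0.     0.3  ]
 [ 0.    -1.    -0.   ]]
trans [-6.19  -0.467 -3.976] yaw 18.756 cur zang 162.5 tcp [0.2026 0.6439 0.2313] t 1.6 q6 -0.04
trans [-13.398  -0.467  -9.389] yaw 23.023 cur zang 162.5 tcp [0.2026 0.6439 0.2313] t 1.6 q6 -0.04
trans [-14.388   0.783 -11.114] yaw 23.023 cur zang 162.5 tcp [0.2026 0.6439 0.2313] t 1.6 q6 -0.04
[ 0.50486743 -0.01528105  0.06      ] [ 0.57890011 -0.22088301  0.095     ] [ 0.57287156 -0.16118664  0.095     ]
beaker 0.96 [0.357 0.203 0.07 ]
flask_a 0.97 [ 0.581 -0.358  0.1  ]
flask_a 0.67 [ 0.406 -0.19   0.1  ]
flask_b 0.85 [ 0.581 -0.371  0.1  ]
flask_b 0.78 [0.36  0.402 0.1  ]
marker 0.58 [ 0.42  -0.202  0.01 ]
marker 0.5 [ 0.414 -0.054  0.01 ]
sample_bottle 0.73 [ 0.576 -0.19   0.09 ]
sample_bottle 0.62 [0.55  0.027 0.09 ]
```

>>> jog_arm([
  {"claw": 0.2, "translation": [-1.5, -0.5, -1.0], "yaw": 1.7},
  {"claw": 0.2, "translation": [-3, -1, -2.0], "yaw": 3.4},
  {"claw": 0.2, "translation": [-4.5, -1, -3.0], "yaw": 5.1},
  {"claw": 0.2, "translation": [-6.2, -1, -4.0], "yaw": 6.8},
  {"claw": 0.2, "translation": [-8, -1, -5.4], "yaw": 8.5},
  {"claw": 0.2, "translation": [-9.5, -1, -6.5], "yaw": 10.2},
  {"claw": 0.2, "translation": [-11, -1, -7.6], "yaw": 12},
  {"claw": 0.2, "translation": [-12.2, -1, -8.6], "yaw": 13.6},
])

```text
time_s: 3.2
tcp_pos: [0.3496, 0.1693, 0.2716]
eef_rot: [-0.705, 0.057, -0.058, 0.705]
wrist_force: [1.1, 1.1, -0.1]
finger_gap: 0.0514
```

```bash
python3 - <<'E'
from h import *
goto(list(W([-.053-.058,-.078-.020,.22])),24.4)
E
```

```text
trans [ 3.309  1.292 -4.785] yaw 9.376 cur zang 80.7 tcp [0.3496 0.1693 0.2716] t 3.2 q6 0.55
```

>>> jog_arm([
  {"claw": 0.2, "translation": [0.5, 0.2, -0.8], "yaw": 1.6},
  {"claw": 0.2, "translation": [1.1, 0.4, -1.6], "yaw": 3.2},
  {"claw": 0.2, "translation": [1.7, 0.6, -2.4], "yaw": 4.8},
  {"claw": 0.2, "translation": [2.2, 0.8, -3.2], "yaw": 6.4},
  {"claw": 0.2, "translation": [2.8, 1.1, -4.0], "yaw": 8.0},
  {"claw": 0.2, "translation": [3.3, 1.3, -4.8], "yaw": 9.4},
  {"claw": 0.2, "translation": [3.3, 1.3, -4.8], "yaw": 9.4},
  {"claw": 0.2, "translation": [3.3, 1.3, -4.8], "yaw": 9.4},
])

```text
time_s: 4.2
tcp_pos: [0.4492, -0.0391, 0.2192]
eef_rot: [-0.595, 0.382, -0.382, 0.595]
wrist_force: [-0.5, 0.6, -0.3]
finger_gap: 0.0514
```

```bash
python3 - <<'E'
from h import *
c,s=wcam(); im=c["image"]; cv2.imwrite("pics/w1.png",im)
print(s["tcp_pos"],s["joint_positions"][5],s["time_s"])
for t,z in (("dish",.0735),("stage",.06),("back_stop",.07),("side_stop",.07)):
    for r in finder.trace("wrist",t): print(t,r["p"],r["at"],at_z(c,r["at"],z).round(4),S(at_z(c,r["at"],z)).round(4))
E
```

```text
[ 0.44919693 -0.03907395  0.21924125] 0.9994998823830463 4.2
dish 0.94 [255.3, 115.2] [ 0.509  -0.0128  0.0735] [-0.0487 -0.076 ]
dish 0.67 [289.4, 318.6] [ 0.3156 -0.1457  0.0735] [-0.2544 -0.1887]
dish 0.56 [364.9, 377.1] [ 0.2751 -0.2732  0.0735] [-0.3075 -0.3115]
stage 0.68 [244.8, 60.1] [0.5494 0.0164 0.06  ] [-0.0055 -0.0509]
back_stop 0.63 [240.8, 57.8] [0.5487 0.0197 0.07  ] [-0.0059 -0.0476]
back_stop 0.39 [494.5, 324.9] [ 0.4074 -0.3751  0.07  ] [-0.1861 -0.4262]
side_stop 0.66 [240.0, 57.5] [0.5486 0.0204 0.07  ] [-0.0059 -0.0468]
```

View pics/w1.png

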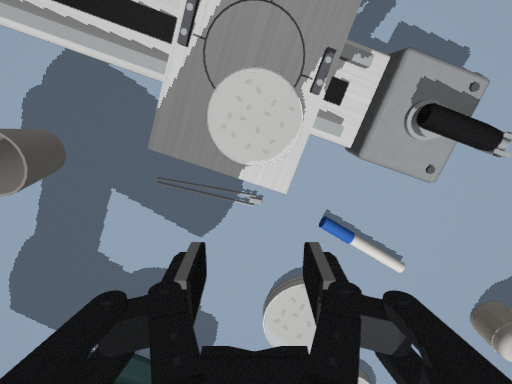

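```bash
python3 - <<'E'
from h import *
c,s=wcam(); im=c["image"]
g=cv2.cvtColor(im,cv2.COLOR_BGR2GRAY)
# ring: for rays from approx centre find darkest near radius 46.5mm
c0=at_z(c,(254,53),.06)
from scipy.optimize import least_squares
for it in range(3):
    pts=[]
    for a in np.linspace(0,2*np.pi,120,endpoint=False):
        best=None
        rs=np.arange(.041,.052,.0004)
        v=[]
        for r in rs:
            q=proj(c,[c0[0]+r*np.cos(a),c0[1]+r*np.sin(a),.06])
            v.append(float(cv2.getRectSubPix(g,(1,1),tuple(map(float,q)))[0,0]) if 1<q[0]<510 and 1<q[1]<382 else 255)
        v=np.array(v); k=v.argmin()
        if v[k]<75 and 1<k<len(v)-2: pts.append(c0[:2]+rs[k]*np.array([np.cos(a),np.sin(a)]))
    pts=np.array(pts)
    f=least_squares(lambda x: np.hypot(*(pts-x[:2]).T)-x[2],[c0[0],c0[1],.0465],loss="soft_l1",f_scale=.001)
    c0=f.x; print(len(pts),f.x.round(4))
ring=c0
# dish
for r in finder.trace("wrist","dish")[:1]:
    m=r["region"].astype('uint8'); k=max(cv2.findContours(m,0,1)[0],key=cv2.contourArea)[:,0]
    e=cv2.fitEllipse(k); print("ell",e)
    d=at_z(c,e[0],.068); print("dish",d.round(4))
R=Ro.from_quat(s["eef_rot"]).as_matrix()
v=ring[:2]-d[:2]; print("vec",v,np.hypot(*v),np.degrees(np.arctan2(v[1],v[0])))
print("tool dish",R.T@(d-s["tcp_pos"]),"ring",R.T@(np.array([*ring[:2],.06])-s["tcp_pos"]))
big=cv2.resize(im,None,fx=2,fy=2)[:480,200:800]
for ctr,z,rad,col in ((ring,.06,.0465,(0,0,255)),(d,.076,.045,(255,0,0)),(d,.06,.045,(0,200,0))):
    q=[proj(c,[ctr[0]+rad*np.cos(a),ctr[1]+rad*np.sin(a),z])*2-[200,0] for a in np.linspace(0,6.28,80)]
    cv2.polylines(big,[np.int32(q)],True,col,1)
for pt in (W([0,-.29,.095]),W([0,-.23,.083])): cv2.circle(big,tuple(np.int32(proj(c,pt)*2-[200,0])),3,(0,255,255),-1)
cv2.imwrite("pics/w1b.png",big)
E
```

```text
77 [0.5555 0.0102 0.0464]
78 [0.5554 0.0102 0.0465]
76 [0.5554 0.0102 0.0465]
ell ((254.74876403808594, 116.8273696899414), (96.0963134765625, 98.90251159667969), 2.737440347671509)
dish [ 0.5074 -0.0126  0.068 ]
vec [0.04799588 0.02275089] 0.05311504354346188 25.361772626003003
tool dish [0.00055606 0.1515818  0.06350173] ring [-1.17599703e-04  1.59618420e-01  1.16606969e-01]
```

View pics/w1b.png

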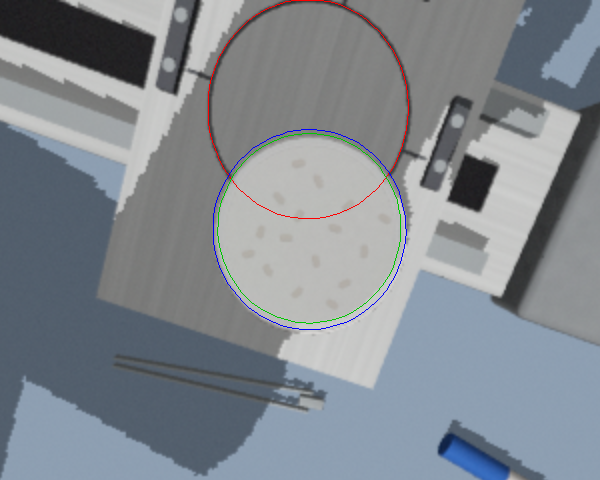

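>>> jog_arm([
  {"claw": 0.2, "translation": [0, 1, 0], "yaw": 0},
  {"claw": 0.2, "translation": [0, 2, 0], "yaw": 0},
  {"claw": 0.2, "translation": [0, 3, 0], "yaw": 0},
  {"claw": 0.2, "translation": [0, 3.6, 0], "yaw": 0},
  {"claw": 0.2, "translation": [0, 3.8, 0], "yaw": 0},
  {"claw": 0.2, "translation": [0, 3.9, 0], "yaw": 0},
  {"claw": 0.2, "translation": [0, 3.9, 0], "yaw": 0},
])

```text
time_s: 5.42
tcp_pos: [0.4503, -0.0393, 0.064]
eef_rot: [-0.595, 0.382, -0.383, 0.595]
wrist_force: [-0.1, -0.6, 1.1]
finger_gap: 0.0512
```

```bash
cat > dr.py <<'E'
from h import *
import sys
from scipy.optimize import least_squares
def measure(tag, g0=None):
    c,s=wcam(); im=c["image"]; R=Ro.from_quat(s["eef_rot"]).as_matrix()
    cv2.imwrite(f"pics/{tag}.png",im)
    rs=[r for r in finder.trace("wrist","dish") if r["p"]>.3]
    print("tcp",s["tcp_pos"].round(4),"F",s["wrist_force"].round(1),"t",s["time_s"])
    for r in rs:
        k=max(cv2.findContours(r["region"].astype('uint8'),0,1)[0],key=cv2.contourArea)[:,0]
        e=cv2.fitEllipse(k); d=at_z(c,e[0],.068)
        print("dish p",r["p"],"ell",np.round(e[0],1),np.round(e[1],1),"world",d.round(4),"tool",(R.T@(d-s["tcp_pos"])).round(4),"minus ring",(d[:2]-np.array([.5554,.0102])).round(4))
    return c,s
if __name__=="__main__": measure(sys.argv[1])
E
python3 dr.py w2
```

```text
tcp [ 0.4503 -0.0393  0.064 ] F [-0.1 -0.6  1.1] t 5.425
dish p 0.97 ell [252.3 130.4] [205.8 208.4] world [ 0.5094 -0.0115  0.068 ] tool [-0.0007 -0.0039  0.0653] minus ring [-0.046  -0.0217]
dish p 0.57 ell [365.6 379.4] [ 8.5 25.1] world [ 0.402  -0.1367  0.068 ] tool [ 0.0685 -0.004  -0.0843] minus ring [-0.1534 -0.1469]
```

View pics/w2.png

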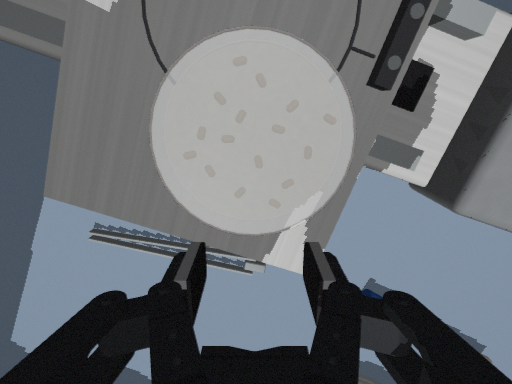

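>>> jog_arm([
  {"claw": 0.2, "translation": [0, 0, 0.2], "yaw": 0},
  {"claw": 0.2, "translation": [0, 0, 0.4], "yaw": 0},
  {"claw": 0.2, "translation": [0, 0, 0.6], "yaw": 0},
  {"claw": 0.2, "translation": [0, 0, 0.8], "yaw": 0},
  {"claw": 0.2, "translation": [0, 0, 1.0], "yaw": 0},
  {"claw": 0.2, "translation": [0, 0, 1.15], "yaw": 0},
  {"claw": 0.2, "translation": [0, 0, 1.25], "yaw": 0},
  {"claw": 0.2, "translation": [0, 0, 1.25], "yaw": 0},
])

```text
time_s: 6.52
tcp_pos: [0.4952, -0.0184, 0.0631]
eef_rot: [-0.595, 0.382, -0.382, 0.595]
wrist_force: [-0.7, -0.3, 0.1]
finger_gap: 0.0514
```

```bash
python3 dr.py w3
```

```text
tcp [ 0.4952 -0.0184  0.0631] F [-0.7 -0.3  0.1] t 6.525
dish p 0.83 ell [254.4 161.7] [196.8 199.9] world [0.5416 0.0026 0.068 ] tool [ 0.0002 -0.0049  0.051 ] minus ring [-0.0138 -0.0076]
```

View pics/w3.png

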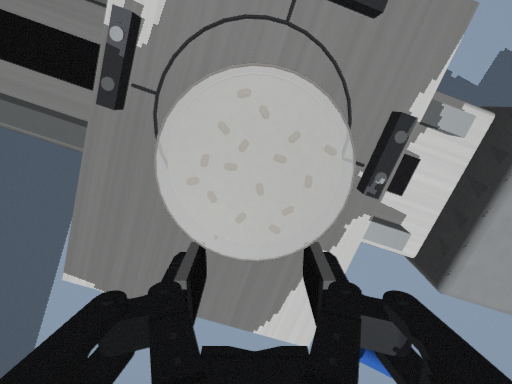

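```bash
cat > ring.py <<'E'
from dr import *
def ringfit(c,c0,thr=90):
    g=cv2.cvtColor(c["image"],cv2.COLOR_BGR2GRAY); c0=np.array(c0,float)
    for it in range(4):
        pts=[]; rs=np.arange(.040,.053,.0003)
        for a in np.linspace(0,2*np.pi,180,endpoint=False):
            v=[]
            for r in rs:
                q=proj(c,[c0[0]+r*np.cos(a),c0[1]+r*np.sin(a),.06])
                v.append(float(cv2.getRectSubPix(g,(1,1),tuple(map(float,q)))[0,0]) if 1<q[0]<510 and 1<q[1]<380 else 255)
            v=np.array(v); k=v.argmin(); 
            if v[k]<thr and v[k]<np.median(v)-25 and 1<k<len(v)-2: pts.append(c0[:2]+rs[k]*np.array([np.cos(a),np.sin(a)]))
        pts=np.array(pts)
        f=least_squares(lambda x: np.hypot(*(pts-x).T)-.0465,c0[:2],loss="soft_l1",f_scale=.0007); c0=f.x
    print("ring pts",len(pts),c0.round(4),"res",np.median(abs(f.fun)).round(5)); return c0
def overlay(c,name,items,box=None):
    big=cv2.resize(c["image"],None,fx=1.5,fy=1.5)
    for ctr,z,rad,col in items:
        q=[proj(c,[ctr[0]+rad*np.cos(a),ctr[1]+rad*np.sin(a),z])*1.5 for a in np.linspace(0,6.28,80)]
        cv2.polylines(big,[np.int32(q)],True,col,1)
    cv2.imwrite(f"pics/{name}.png",big)
if __name__=="__main__":
    c,s=wcam(); tag=sys.argv[1]
    R=Ro.from_quat(s["eef_rot"]).as_matrix()
    r=ringfit(c,[.5554,.0102])
    e=max(finder.trace("wrist","dish"),key=lambda r:r["region"].sum())
    k=max(cv2.findContours(e["region"].astype('uint8'),0,1)[0],key=cv2.contourArea)[:,0]
    el=cv2.fitEllipse(cv2.convexHull(k)); d=at_z(c,el[0],.07)
    print("dish",d.round(4),"dish-ring world",(d[:2]-r).round(4),"tool",(R.T@np.array([*(d[:2]-r),0])).round(4),"tcp->dish",(R.T@(d-s["tcp_pos"])).round(4))
    overlay(c,tag,[(r,.06,.0465,(0,0,255)),(d,.076,.045,(255,0,0)),(d,.06,.045,(0,200,0))])
E
python3 ring.py w3b
```

```text
ring pts 91 [0.5551 0.01  ] res 9e-05
dish [0.542  0.0026 0.07  ] dish-ring world [-0.0131 -0.0073] tool [ 0.0012  0.     -0.0149] tcp->dish [ 0.0003 -0.007   0.0518]
```

View pics/w3b.png

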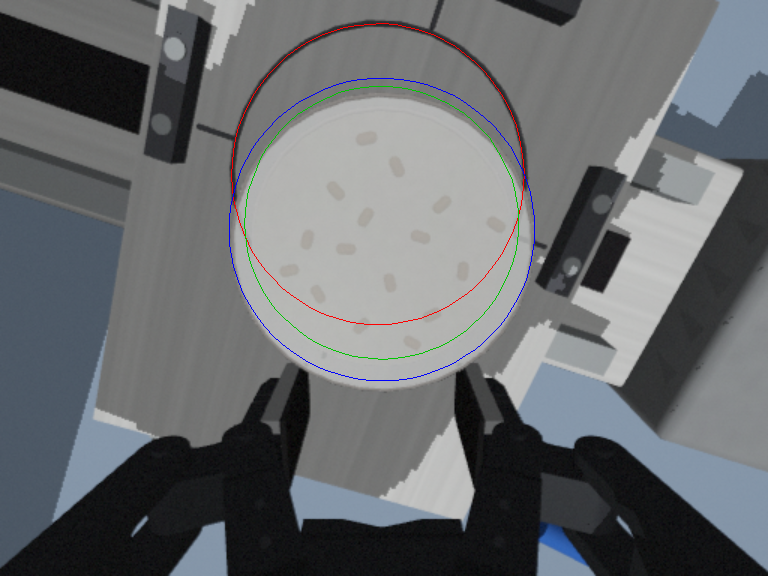

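```bash
python3 - <<'E'
import cv2
im=cv2.imread("pics/w3.png")[50:275,140:370]
im=cv2.createCLAHE(3,(4,4)).apply(cv2.cvtColor(im,cv2.COLOR_BGR2GRAY))
cv2.imwrite("pics/w3c.png",cv2.resize(im,None,fx=2.6,fy=2.6,interpolation=cv2.INTER_CUBIC))
E
```

```text
(no output)
```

View pics/w3c.png

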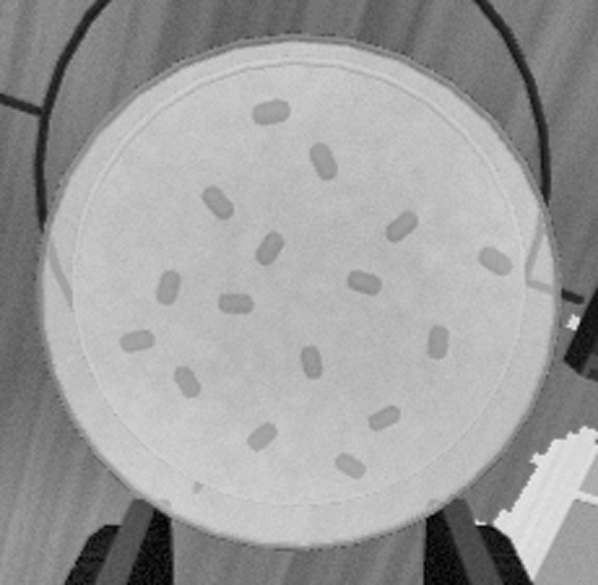

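```bash
cat > rim.py <<'E'
from ring import *
def rimfit(c,c0,z=.0755,lo=.036,hi=.050,r0=.045):
    """outer outline of the dish: edge (largest gradient, bright in -> dark out) at height z"""
    g=cv2.GaussianBlur(cv2.cvtColor(c["image"],cv2.COLOR_BGR2GRAY),(3,3),0).astype(np.float32); c0=np.array(c0[:2],float); rs=np.arange(lo,hi,.0003)
    for it in range(6):
        pts=[]
        for a in np.linspace(0,2*np.pi,180,endpoint=False):
            q=np.array([proj(c,[c0[0]+r*np.cos(a),c0[1]+r*np.sin(a),z]) for r in rs],np.float32)
            if q.min()<2 or q[:,0].max()>508 or q[:,1].max()>380: continue
            v=cv2.remap(g,q[:,0].reshape(1,-1),q[:,1].reshape(1,-1),cv2.INTER_LINEAR)[0]
            dv=v[4:]-v[:-4]; k=dv.argmin()
            if dv[k]<-18: pts.append(c0+rs[k+2]*np.array([np.cos(a),np.sin(a)]))
        pts=np.array(pts)
        f=least_squares(lambda x: np.hypot(*(pts-x[:2]).T)-x[2],[*c0,r0],loss="soft_l1",f_scale=.0005); c0=f.x[:2]
    print("rim",len(pts),f.x.round(4),"res",np.median(abs(f.fun)).round(5)); return f.x
if __name__=="__main__":
    c,s=wcam(); R=Ro.from_quat(s["eef_rot"]).as_matrix()
    g=[float(a) for a in sys.argv[2:4]]
    r=ringfit(c,[.5554,.0102]) if len(sys.argv)<5 else np.array([float(a) for a in sys.argv[4:6]])
    d=rimfit(c,g)
    print("tcp",s["tcp_pos"].round(4),"t",s["time_s"],"dish-ring world",(d[:2]-r).round(4),"tool",(R.T@np.array([*(d[:2]-r),0])).round(4),"tcp->dish",(R.T@(np.array([*d[:2],.07])-s["tcp_pos"])).round(4),"tcp->ring",(R.T@(np.array([*r,.06])-s["tcp_pos"])).round(4))
    overlay(c,sys.argv[1],[(r,.06,.0465,(0,0,255)),(d,.0755,d[2],(255,0,0))])
E
python3 rim.py w3d .540 .002
python3 - <<'E'
from h import *
c,s=wcam();R=Ro.from_quat(s["eef_rot"]).as_matrix()
for q in ((156.2,160),(354.2,160),(254,64.2),(254,260.8)): print((R.T@(at_z(c,q,.0755)-s["tcp_pos"])).round(4))
E
```

```text
ring pts 91 [0.5551 0.01  ] res 0.00012
rim 180 [0.5385 0.0011 0.0444] res 0.00025
tcp [ 0.4947 -0.0186  0.0631] t 6.725 dish-ring world [-0.0165 -0.0089] tool [ 0.0013  0.     -0.0187] tcp->dish [ 0.0003 -0.0069  0.048 ] tcp->ring [-0.001   0.0031  0.0668]
[-0.0434 -0.0124  0.0532]
[ 0.0446 -0.0124  0.0532]
[ 0.0001 -0.0124  0.0924]
[ 0.0001 -0.0124  0.0026]
```

View pics/w3d.png

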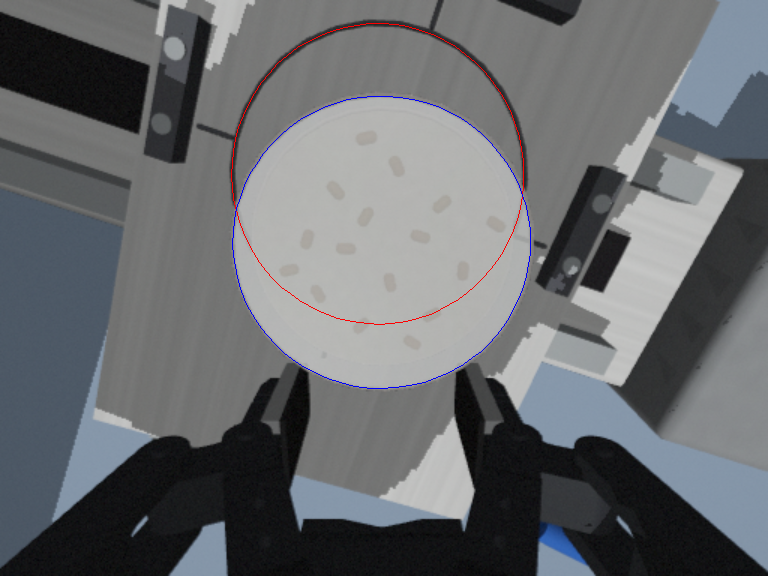

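>>> jog_arm([
  {"claw": 0.2, "translation": [-0.01, 0, 0.1], "yaw": 0},
  {"claw": 0.2, "translation": [-0.02, 0, 0.2], "yaw": 0},
  {"claw": 0.2, "translation": [-0.03, 0, 0.3], "yaw": 0},
  {"claw": 0.2, "translation": [-0.03, 0, 0.4], "yaw": 0},
  {"claw": 0.2, "translation": [-0.03, 0, 0.46], "yaw": 0},
  {"claw": 0.2, "translation": [-0.03, 0, 0.46], "yaw": 0},
])

```text
time_s: 7.58
tcp_pos: [0.5114, -0.0097, 0.0632]
eef_rot: [-0.595, 0.382, -0.382, 0.595]
wrist_force: [-0.4, 0.1, 0.7]
finger_gap: 0.0509
```

```bash
python3 rim.py w4 .555 .010
```

```text
ring pts 29 [0.5559 0.0101] res 6e-05
rim 180 [0.5548 0.0098 0.0444] res 0.00027
tcp [ 0.5114 -0.0097  0.0632] t 7.575 dish-ring world [-0.0011 -0.0003] tool [-0.0002 -0.     -0.0011] tcp->dish [ 0.0002 -0.0068  0.0476] tcp->ring [0.0004 0.0032 0.0487]
```

View pics/w4.png

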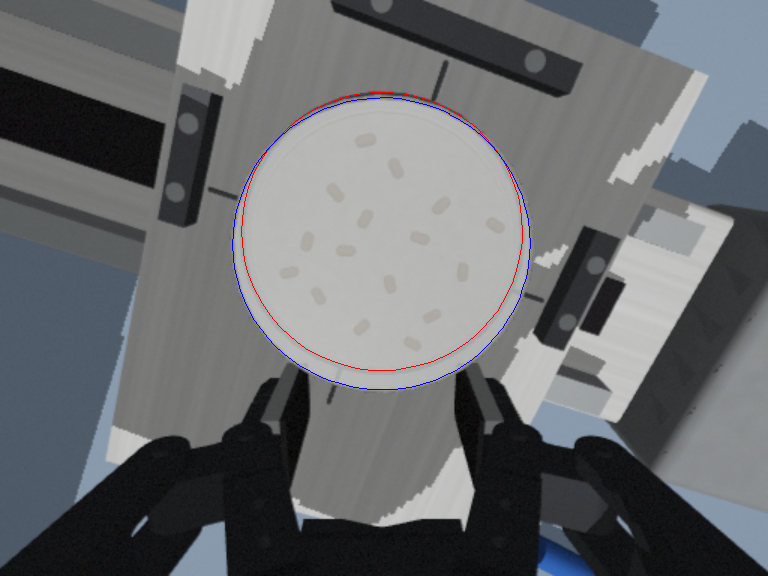

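>>> jog_arm([
  {"claw": 0.2, "translation": [0, 0, 0.02], "yaw": 0},
  {"claw": 0.2, "translation": [0, 0, 0.025], "yaw": 0},
  {"claw": 0.2, "translation": [0, 0, -0.2], "yaw": 0},
  {"claw": 0.2, "translation": [0, 0, -0.7], "yaw": 0},
  {"claw": 0.2, "translation": [0, -1.2, -0.8], "yaw": 0},
  {"claw": 0.2, "translation": [0, -2.6, -0.7], "yaw": 0},
  {"claw": 0.2, "translation": [0, -3.6, -0.6], "yaw": 0},
  {"claw": 0.2, "translation": [0, -3.6, -0.6], "yaw": 0},
])

```text
time_s: 8.62
tcp_pos: [0.4912, -0.0205, 0.2115]
eef_rot: [-0.593, 0.38, -0.385, 0.596]
wrist_force: [0.3, -0.8, 0.2]
finger_gap: 0.0512
```

```bash
python3 rim.py w5 .555 .010
```

```text
ring pts 3 [0.5525 0.0139] res 8e-05
rim 158 [0.5551 0.0101 0.0442] res 8e-05
tcp [ 0.4912 -0.0205  0.2115] t 8.625 dish-ring world [ 0.0026 -0.0038] tool [0.0045 0.     0.0008] tcp->dish [-0.0019  0.1419  0.0699] tcp->ring [-0.0065  0.1519  0.069 ]
```

View pics/w5.png

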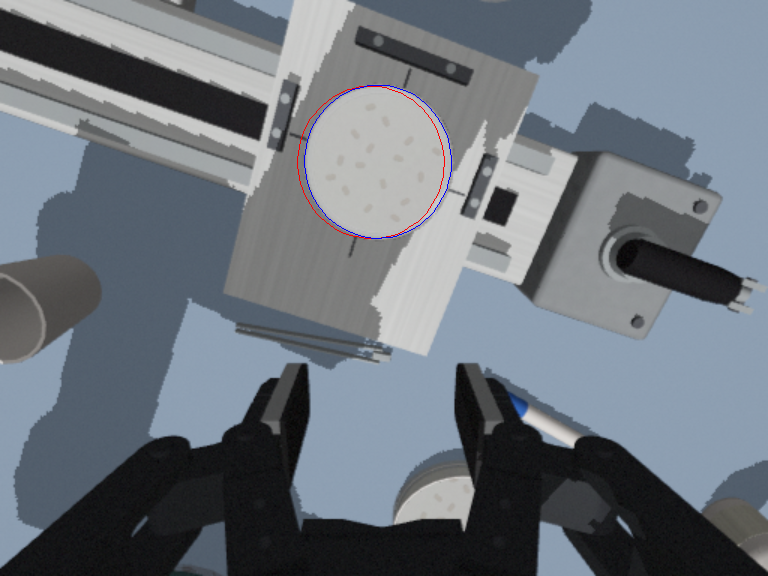

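```bash
python3 - <<'E'
from h import *
c,s=wcam()
f=lambda x,y,z: at_z(c,(x/1.5,y/1.5),z)
a,b,d=f(223,294,.06),f(427,356,.06),f(538,75,.06)
v=a-b; print("len",np.linalg.norm(v),"yaw",np.arctan2(-v[0],v[1])); v=d-b; print("len",np.linalg.norm(v),"yaw",np.arctan2(v[1],v[0]))
yaw=(np.arctan2(-(a-b)[0],(a-b)[1])+np.arctan2(v[1],v[0]))/2
R=np.array([[np.cos(yaw),-np.sin(yaw)],[np.sin(yaw),np.cos(yaw)]])
ring=np.array([.5554,.0102]); o=ring-R@[0,-.06]; np.save("stand.npy",[*o,yaw]); print("stand",o,yaw)
for n,q,z in (("hub circ centre",(622,254),.083),("gripend top",(628,256),.095),("near hinge",(728,290),.095),("bracket",(748,292),.095)):
    w=f(*q,z); print(n,w.round(4),(R.T@(w[:2]-o)).round(4))
r=finder.trace("wrist","grip"); 
for x in r: print(x["p"],x["at"],cv2.minAreaRect(max(cv2.findContours(x["region"].astype('uint8'),0,1)[0],key=cv2.contourArea)))
im=cv2.resize(c["image"][130:250,330:512],None,fx=4,fy=4,interpolation=cv2.INTER_CUBIC); cv2.imwrite("pics/w5g.png",im)
E
```

```text
len 0.14917593213670308 yaw 0.10865209442630012
len 0.19304866748629657 yaw 0.11051965132115754
stand [0.548838   0.06984009] 0.10958587287372884
hub circ centre [ 0.5677 -0.1479  0.083 ] [-0.0051 -0.2185]
gripend top [ 0.5678 -0.1447  0.095 ] [-0.0046 -0.2153]
near hinge [ 0.5753 -0.2116  0.095 ] [-0.0045 -0.2826]
bracket [ 0.5793 -0.2234  0.095 ] [-0.0018 -0.2948]
0.91 [456.2, 180.7] ((460.0, 180.00003051757812), (94.23588562011719, 27.828044891357422), 18.434947967529297)
0.34 [213.3, 226.7] ((209.5823516845703, 226.12939453125), (105.53668212890625, 11.93117618560791), 12.52880573272705)
```

View pics/w5g.png

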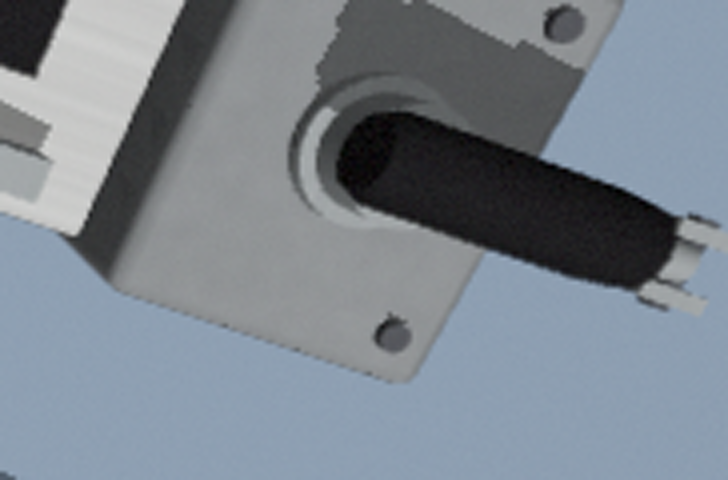

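```bash
python3 - <<'E'
from h import *
print(W([0,-.3,.23])); goto(W([0,-.30,.23]),90+np.degrees(p[2]))
E
```

```text
[ 0.581648   -0.22836035  0.23      ]
trans [ 5.714 -0.611 -0.022] yaw -11.961 cur zang 24.5 tcp [ 0.4875 -0.02    0.2058] t 8.775 q6 1.05
```

>>> jog_arm([
  {"claw": 0.2, "translation": [0.4, -0.6, 0], "yaw": -1.6},
  {"claw": 0.2, "translation": [1.2, -0.6, 0], "yaw": -3.2},
  {"claw": 0.2, "translation": [2.0, -0.6, 0], "yaw": -4.8},
  {"claw": 0.2, "translation": [2.8, -0.6, 0], "yaw": -6.4},
  {"claw": 0.2, "translation": [3.6, -0.6, 0], "yaw": -8},
  {"claw": 0.2, "translation": [4.5, -0.6, 0], "yaw": -9.6},
  {"claw": 0.2, "translation": [5.3, -0.6, 0], "yaw": -11.2},
  {"claw": 0.2, "translation": [5.7, -0.6, 0], "yaw": -12},
])

```text
time_s: 9.78
tcp_pos: [0.5826, -0.2283, 0.2278]
eef_rot: [-0.705, -0.039, 0.043, 0.707]
wrist_force: [-0.4, 0.0, -1.1]
finger_gap: 0.0516
```

>>> jog_arm([
  {"claw": 0.2, "translation": [0, 0, 0], "yaw": 0},
  {"claw": 0.2, "translation": [0, 0, 0], "yaw": 0},
])

```text
time_s: 10.02
tcp_pos: [0.5827, -0.2263, 0.2294]
eef_rot: [-0.705, -0.039, 0.041, 0.707]
wrist_force: [-0.1, 0.8, 0.1]
finger_gap: 0.0512
```

```bash
python3 - <<'E'
from h import *
c,s=wcam(); cv2.imwrite("pics/w6.png",c["image"]); goto(W([0,-.30,.23]),90+np.degrees(p[2]))
for x in finder.trace("wrist","grip"): print(x["p"],x["at"],cv2.minAreaRect(max(cv2.findContours(x["region"].astype('uint8'),0,1)[0],key=cv2.contourArea)))
E
```

```text
trans [-0.039 -0.001 -0.048] yaw 0.036 cur zang 96.5 tcp [ 0.583  -0.2263  0.2299] t 10.075 q6 -0.52
0.67 [251.6, 133.0] ((251.5, 138.5), (91.0, 25.0), 90.0)
```

View pics/w6.png

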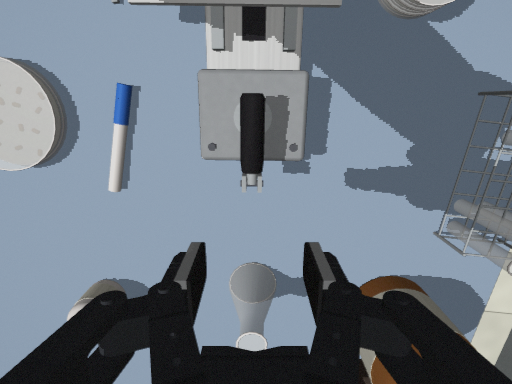

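```bash
python3 - <<'E'
from h import *
c,s=wcam()
for n,q,z in (("free end",(252,93),.1),("near end",(251.5,172),.1),("bracket",(251.8,184),.095),("hub",(252.5,117),.083)):
    w=at_z(c,q,z); print(n,w.round(4),S(w).round(4))
a=at_z(c,(252.5,94),.095);b=at_z(c,(251.8,184),.095); print(np.degrees(np.arctan2(*(b-a)[1::-1])))
print("box left edge/right edge", S(at_z(c,(199.5,115),.07)),S(at_z(c,(307,115),.07)), "plate near edge",S(at_z(c,(250,5),.06)))
im=c["image"][60:210,180:330]; cv2.imwrite("pics/w6c.png",cv2.resize(im,None,fx=4,fy=4,interpolation=cv2.INTER_CUBIC))
E
```

```text
free end [ 0.5712 -0.1423  0.1   ] [-0.0009 -0.2133]
near end [ 0.5786 -0.2122  0.1   ] [-0.0012 -0.2836]
bracket [ 0.5803 -0.2252  0.095 ] [-0.001  -0.2967]
hub [ 0.5739 -0.1632  0.083 ] [-0.0005 -0.2344]
-84.04014805538664
box left edge/right edge [-0.05289642 -0.23334242] [ 0.05308175 -0.23285785] plate near edge [-0.0032586  -0.13606663]
```

View pics/w6c.png

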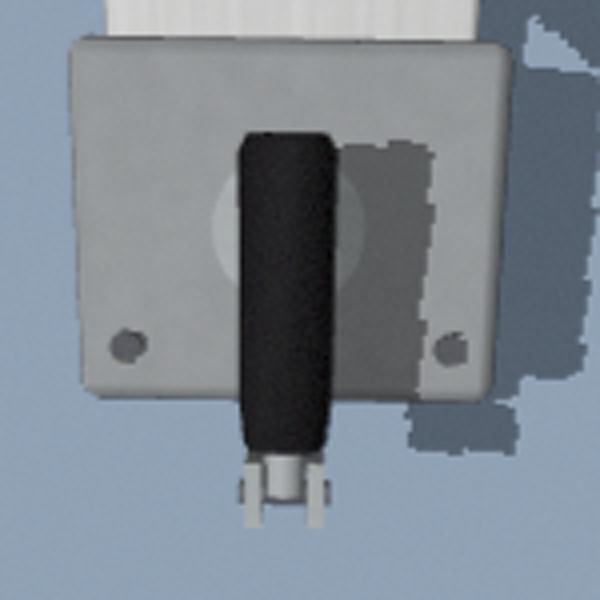

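```bash
python3 - <<'E'
from h import *
goto(W([-.0008,-.235,.087]),90+np.degrees(p[2]))
E
```

```text
trans [-0.061  3.595  1.577] yaw 0.044 cur zang 96.5 tcp [ 0.5835 -0.2263  0.2308] t 10.175 q6 -0.52
```

>>> jog_arm([
  {"claw": 0.2, "translation": [-0.05, 0.5, 0.8], "yaw": 0},
  {"claw": 0.2, "translation": [-0.05, 1.2, 1.58], "yaw": 0},
  {"claw": 0.2, "translation": [-0.05, 2.2, 1.58], "yaw": 0},
  {"claw": 0.2, "translation": [-0.05, 3.0, 1.58], "yaw": 0},
  {"claw": 0.2, "translation": [-0.05, 3.0, 1.58], "yaw": 0},
])

```text
time_s: 10.8
tcp_pos: [0.572, -0.163, 0.1082]
eef_rot: [-0.705, -0.038, 0.043, 0.707]
wrist_force: [0.2, 1.2, 0.6]
finger_gap: 0.0512
```

```bash
python3 - <<'E'
from h import *
c,s=wcam(); cv2.imwrite("pics/w7.png",c["image"])
goto(W([-.0008,-.235,.087]),90+np.degrees(p[2]))
E
```

```text
trans [ 0.     0.586 -0.002] yaw 0.047 cur zang 96.6 tcp [ 0.5738 -0.1638  0.1104] t 10.85 q6 -0.43
```

View pics/w7.png

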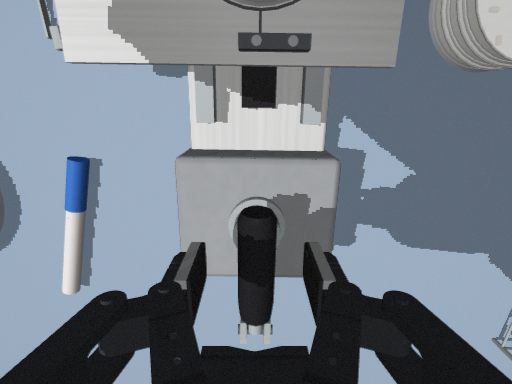

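>>> jog_arm([
  {"claw": 0.2, "translation": [0.03, 0.3, 0], "yaw": 0},
  {"claw": 0.2, "translation": [0.03, 0.5, 0], "yaw": 0},
  {"claw": 0.2, "translation": [0.03, 0.57, 0], "yaw": 0},
  {"claw": -0.2, "translation": [0.03, 0.57, 0], "yaw": 0},
  {"claw": -0.6, "translation": [0.03, 0.57, 0], "yaw": 0},
  {"claw": -0.7, "translation": [0.03, 0.57, 0], "yaw": 0},
  {"claw": -0.7, "translation": [0.03, 0.57, 0], "yaw": 0},
  {"claw": -0.7, "translation": [0.03, 0.57, 0], "yaw": 0},
], grip_force=20)

```text
time_s: 11.85
tcp_pos: [0.5738, -0.1646, 0.0879]
eef_rot: [-0.706, -0.039, 0.042, 0.706]
wrist_force: [-4.3, -0.8, 1.4]
finger_gap: 0.021
```

```bash
python3 - <<'E'
from h import *
c,s=wcam(); cv2.imwrite("pics/w8.png",c["image"])
print(s["finger_gap"],s["wrist_force"],S(s["tcp_pos"]),s["tcp_pos"])
E
```

```text
0.020954238066454488 [-4.28035525 -0.81097323  1.35957116] [-0.00078169 -0.23573198] [ 0.57384222 -0.16456334  0.08785064]
```

View pics/w8.png

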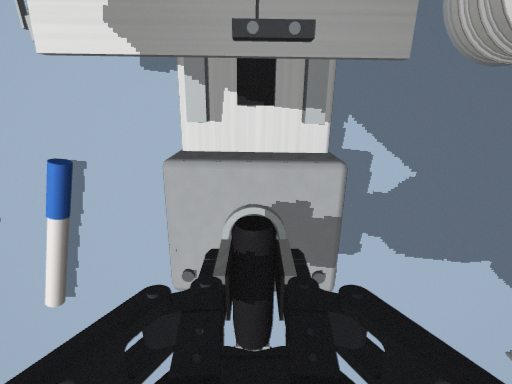

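>>> jog_arm([
  {"claw": -0.7, "translation": [-0.03, -0.21, -0.01], "yaw": 0},
  {"claw": -0.7, "translation": [-0.03, -0.41, -0.06], "yaw": 0},
  {"claw": -0.7, "translation": [-0.03, -0.6, -0.13], "yaw": 0},
  {"claw": -0.7, "translation": [-0.03, -0.79, -0.22], "yaw": 0},
  {"claw": -0.7, "translation": [-0.03, -0.95, -0.35], "yaw": 0},
  {"claw": -0.7, "translation": [-0.03, -1.1, -0.49], "yaw": 0},
  {"claw": -0.7, "translation": [-0.03, -1.23, -0.65], "yaw": 0},
  {"claw": -0.7, "translation": [-0.03, -1.23, -0.65], "yaw": 0},
])

```text
time_s: 12.9
tcp_pos: [0.5774, -0.191, 0.1381]
eef_rot: [0.706, 0.04, -0.041, -0.706]
wrist_force: [-4.6, -2.1, -3.2]
finger_gap: 0.021
```

```bash
cat > g.py <<'E'
from h import *
import sys
c,s=wcam(); cv2.imwrite(f"pics/{sys.argv[1]}.png",c["image"])
c2=imaging.camera("scene"); cv2.imwrite(f"pics/{sys.argv[1]}s.png",cv2.resize(c2["image"][120:300,180:380],None,fx=3,fy=3,interpolation=cv2.INTER_CUBIC))
q=S(s["tcp_pos"]); print(s["finger_gap"],s["wrist_force"],q,s["tcp_pos"],"dz from hinge",q[1]+.295,s["tcp_pos"][2]+.008-.095,s["time_s"])
E
python3 g.py w9
```

```text
0.021038556597979888 [-4.62492081 -2.10431285 -3.22269445] [-1.79322260e-04 -2.62364715e-01] [ 0.57735371 -0.19097044  0.1381365 ] dz from hinge 0.03263528505475616 0.051136501201881956 12.9
```

View pics/w9.png

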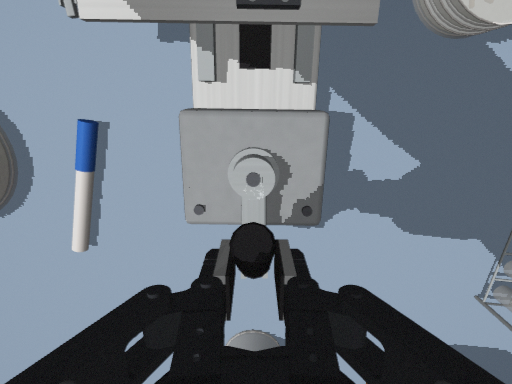

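View pics/w9s.png

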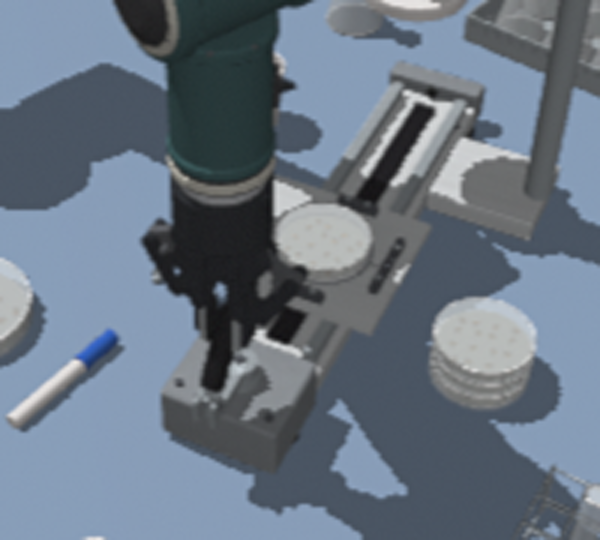

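>>> jog_arm([
  {"claw": -0.7, "translation": [0.0, -0.1, -0.18], "yaw": 0},
  {"claw": -0.7, "translation": [0.0, -0.18, -0.36], "yaw": 0},
  {"claw": -0.7, "translation": [0.0, -0.23, -0.56], "yaw": 0},
  {"claw": -0.7, "translation": [0.0, -0.24, -0.76], "yaw": 0},
  {"claw": -0.7, "translation": [0.0, -0.24, -0.86], "yaw": 0},
  {"claw": -0.7, "translation": [0.0, -0.24, -0.86], "yaw": 0},
])

```text
time_s: 13.75
tcp_pos: [0.5832, -0.2257, 0.1486]
eef_rot: [0.707, 0.041, -0.039, -0.705]
wrist_force: [-1.6, 0.7, 3.6]
finger_gap: 0.0191
```

```bash
python3 g.py w10; python3 - <<'E'
from h import *
c,s=wcam()
for r in finder.trace("wrist","crank")+finder.trace("wrist","grip"): print(r["p"],r["at"],S(at_z(c,r["at"],.083)))
E
```

```text
0.019143967437010332 [-1.6119619   0.71618453  3.64420919] [ 0.00182672 -0.29754186] [ 0.58319493 -0.22571717  0.14859199] dz from hinge -0.0025418578132777037 0.06159199083672598 13.75
0.93 [254.2, 193.8] [ 0.00160853 -0.28420021]
0.83 [252.6, 240.0] [ 0.00054135 -0.32169899]
```

View pics/w10.png

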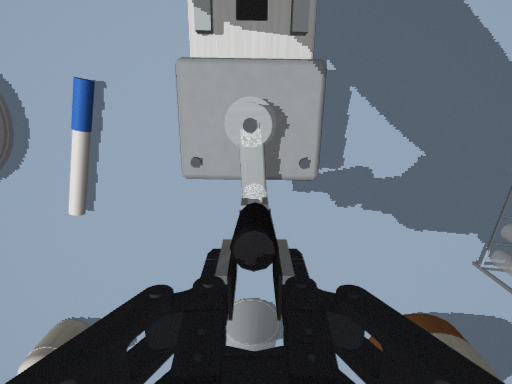

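View pics/w10s.png

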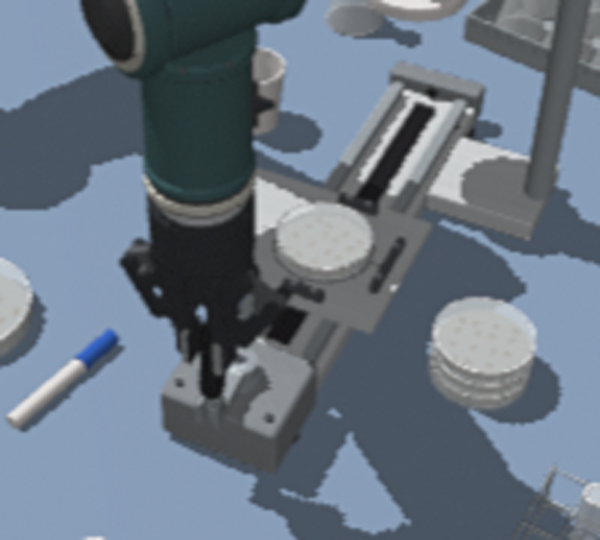

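```bash
python3 - <<'E'
from h import *
c,s=wcam(); im=c["image"][180:330,180:330].copy()
im=np.clip(im.astype(float)*2.5,0,255).astype('uint8')
big=cv2.resize(im,None,fx=4,fy=4,interpolation=cv2.INTER_CUBIC)
R=Ro.from_quat(s["eef_rot"]).as_matrix()
for X,col in ((s["tcp_pos"],(0,0,255)),(s["tcp_pos"]+R@[0,0,.011],(0,255,255)),(s["tcp_pos"]+R@[0,0,-.011],(0,255,255)),(W([-.0005,-.295,.177]),(0,255,0)),(W([-.0005,-.295,.107]),(255,0,0))):
    q=proj(c,X); print(q); cv2.circle(big,tuple(np.int32((q-180)*4)),4,col,-1)
w=proj(c,W([-.0005,-.295,.177])); 
q=[proj(c,W([-.0005+.011*np.cos(a),-.295+.011*np.sin(a),.177])) for a in np.linspace(0,6.28,40)]
cv2.polylines(big,[np.int32((np.array(q)-180)*4)],True,(0,255,0),1)
cv2.imwrite("pics/w10c.png",big)
print("axis from hub screw",S(at_z(c,(250,125),.085)), S(at_z(c,(250,125),.083)))
E
```

```text
[254.77404122 253.38724199]
[254.79027187 234.77526668]
[254.75848047 271.23104111]
[250.14483992 280.97092763]
[251.18285699 220.42046532]
axis from hub screw [-0.00154588 -0.23440301] [-0.0015666 -0.2345596]
```

View pics/w10c.png

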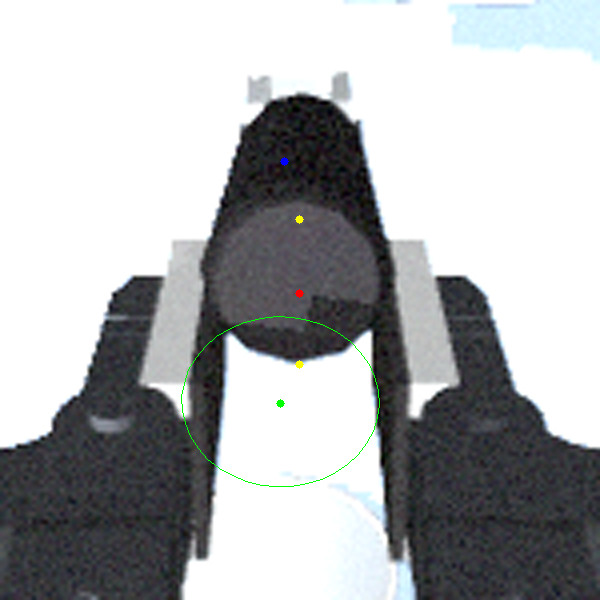

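```bash
python3 - <<'E'
from h import *
c,s=wcam()
for th in range(60,100,5):
    t=np.radians(th); print(th,proj(c,W([0.001,-.295+.082*np.cos(t),.095+.082*np.sin(t)])).round(1))
print(proj(c,W([0,-.295,.095])))
E
```

```text
60 [253.9 185.7]
65 [253.9 201.9]
70 [253.8 218.4]
75 [253.7 234.9]
80 [253.7 251.1]
85 [253.6 266.5]
90 [253.5 281. ]
95 [253.5 294.2]
[252.02048724 213.90939452]
```

>>> jog_arm([
  {"claw": -0.1, "translation": [0, 0, 0], "yaw": 0},
  {"claw": -0.1, "translation": [0, 0, 0], "yaw": 0},
  {"claw": -0.1, "translation": [-0.02, 0, 0.2], "yaw": 0},
  {"claw": -0.1, "translation": [-0.02, 0, 0.35], "yaw": 0},
  {"claw": -0.1, "translation": [-0.02, 0, 0.35], "yaw": 0},
  {"claw": -0.8, "translation": [-0.02, 0, 0.35], "yaw": 0},
  {"claw": -0.8, "translation": [-0.02, 0, 0.35], "yaw": 0},
  {"claw": -0.8, "translation": [-0.02, 0, 0.35], "yaw": 0},
], grip_force=50)

```text
time_s: 15.1
tcp_pos: [0.5796, -0.2108, 0.1475]
eef_rot: [-0.706, -0.041, 0.04, 0.706]
wrist_force: [0.8, 1.3, 2.0]
finger_gap: 0.0207
```

```bash
cat > gc.py <<'E'
from h import *
import sys
c,s=wcam(); im=np.clip(c["image"][180:330,180:330].astype(float)*2.5,0,255).astype('uint8')
big=cv2.resize(im,None,fx=4,fy=4,interpolation=cv2.INTER_CUBIC)
for th,col in ((75,(255,0,0)),(80,(0,255,255)),(85,(0,160,255)),(90,(0,255,0)),(95,(0,0,255))):
    t=np.radians(th); q=proj(c,W([0.000,-.295+.082*np.cos(t),.095+.082*np.sin(t)])); cv2.circle(big,tuple(np.int32((q-180)*4)),4,col,-1); print(th,((q-180)*4).round())
cv2.imwrite(f"pics/{sys.argv[1]}.png",big)
print(s["finger_gap"],s["wrist_force"].round(1),S(s["tcp_pos"]).round(4),s["tcp_pos"].round(4),s["time_s"])
E
python3 gc.py w11
```

```text
75 [301. 343.]
80 [301. 405.]
85 [300. 464.]
90 [300. 519.]
95 [300. 568.]
0.02070239711632054 [0.8 1.3 2. ] [-1.000e-04 -2.823e-01] [ 0.5796 -0.2108  0.1475] 15.1
```

View pics/w11.png

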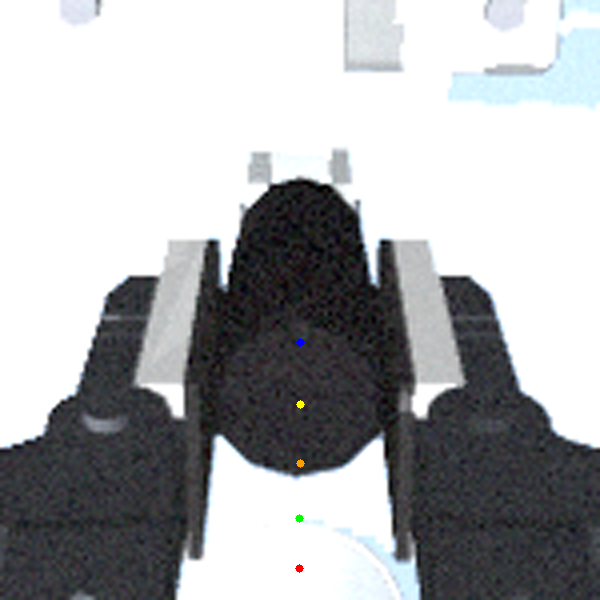

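>>> jog_arm([
  {"claw": -0.8, "translation": [0, -0.01, -0.1], "yaw": 0},
  {"claw": -0.8, "translation": [0, -0.02, -0.2], "yaw": 0},
  {"claw": -0.8, "translation": [0, -0.03, -0.3], "yaw": 0},
  {"claw": -0.8, "translation": [0, -0.03, -0.38], "yaw": 0},
  {"claw": -0.8, "translation": [0, -0.03, -0.38], "yaw": 0},
  {"claw": -0.8, "translation": [0, -0.03, -0.38], "yaw": 0},
], grip_force=50)

```text
time_s: 15.9
tcp_pos: [0.5811, -0.2246, 0.1482]
eef_rot: [-0.705, -0.04, 0.04, 0.707]
wrist_force: [1.5, 5.7, 2.7]
finger_gap: 0.0207
```

```bash
python3 gc.py w12
```

```text
75 [302. 225.]
80 [302. 290.]
85 [301. 352.]
90 [301. 410.]
95 [301. 463.]
0.020679502843080937 [1.5 5.7 2.7] [-1.000e-04 -2.962e-01] [ 0.5811 -0.2246  0.1482] 15.9
```

View pics/w12.png

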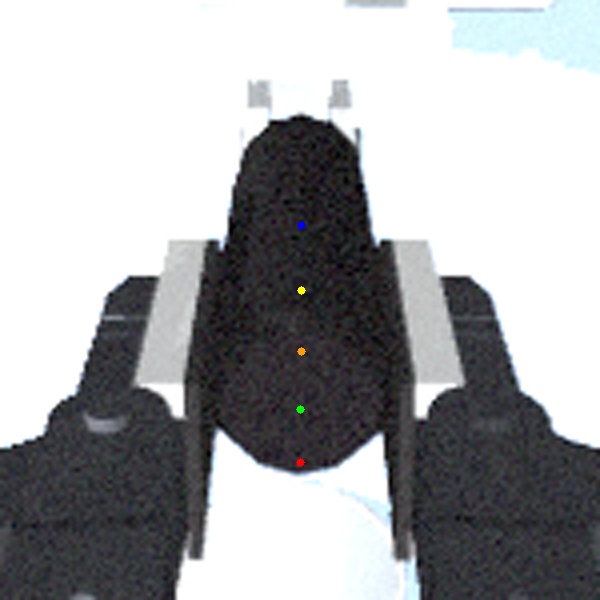

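```bash
cat > circ.py <<'E'
import numpy as np,sys
r=float(sys.argv[1]); f=[float(x) for x in sys.argv[2:]]; k=r/.04
for a in f[1:]: print(a,round(k*(np.sin(a)-np.sin(f[0])),2),round(k*(np.cos(f[0])-np.cos(a)),2))
E
python3 circ.py .0605 0 .05 .15 .3 .45 .6 .75 .85
python3 - <<'E'
from h import *
c=imaging.camera("top"); cv2.imwrite("pics/t12.png",cv2.resize(c["image"][80:230,110:350],None,fx=3,fy=3,interpolation=cv2.INTER_CUBIC))
E
```

```text
0.05 0.08 0.0
0.15 0.23 0.02
0.3 0.45 0.07
0.45 0.66 0.15
0.6 0.85 0.26
0.75 1.03 0.41
0.85 1.14 0.51
```

View pics/t12.png

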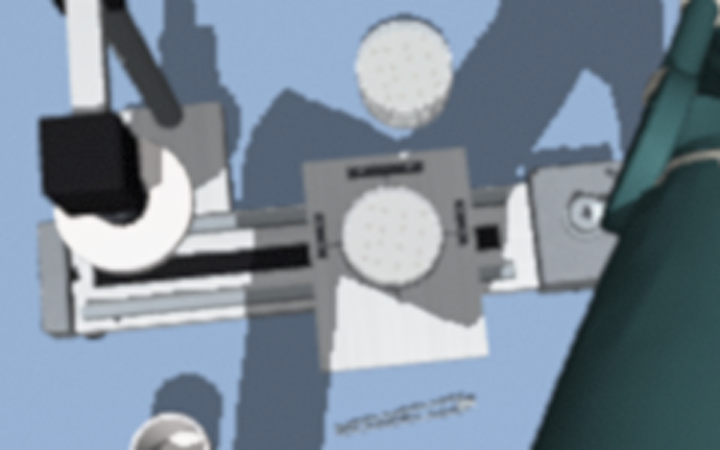

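The top view shows the dish on the ring at crop (392,236), with the ticks symmetric around it and the plate still at the load end. Now the crank.

>>> jog_arm([
  {"claw": -0.8, "translation": [0.08, 0, 0.0], "yaw": 0},
  {"claw": -0.8, "translation": [0.23, 0, 0.02], "yaw": 0},
  {"claw": -0.8, "translation": [0.45, 0, 0.07], "yaw": 0},
  {"claw": -0.8, "translation": [0.66, 0, 0.15], "yaw": 0},
  {"claw": -0.8, "translation": [0.85, 0, 0.26], "yaw": 0},
  {"claw": -0.8, "translation": [1.03, 0, 0.41], "yaw": 0},
  {"claw": -0.8, "translation": [1.14, 0, 0.51], "yaw": 0},
  {"claw": -0.8, "translation": [1.14, 0, 0.51], "yaw": 0},
])

```text
time_s: 17.0
tcp_pos: [0.6227, -0.1998, 0.1481]
eef_rot: [-0.705, -0.039, 0.042, 0.707]
wrist_force: [-3.2, 2.5, 4.5]
finger_gap: 0.0208
```

```bash
python3 g.py w13; python3 circ.py .0605 .85 .95 1.1 1.25 1.4 1.55 1.7 1.8
```

```text
0.02080561543329557 [-3.16779843  2.5328457   4.47762521] [ 0.04396904 -0.27611319] [ 0.62274087 -0.19980809  0.14813672] dz from hinge 0.01888680569765555 0.061136718736466256 17.0
0.95 0.09 0.12
1.1 0.21 0.31
1.25 0.3 0.52
1.4 0.35 0.74
1.55 0.38 0.97
1.7 0.36 1.19
1.8 0.34 1.34
```

View pics/w13.png

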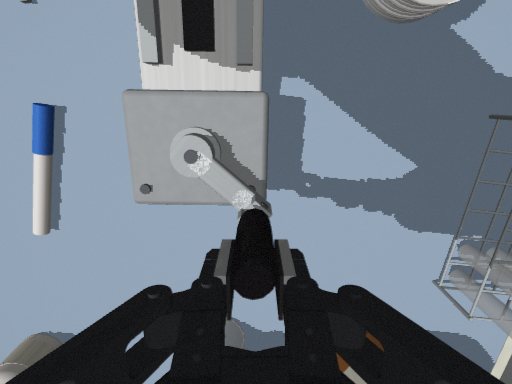

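>>> jog_arm([
  {"claw": -0.8, "translation": [0.09, 0, 0.12], "yaw": 0},
  {"claw": -0.8, "translation": [0.21, 0, 0.31], "yaw": 0},
  {"claw": -0.8, "translation": [0.3, 0, 0.52], "yaw": 0},
  {"claw": -0.8, "translation": [0.35, 0, 0.74], "yaw": 0},
  {"claw": -0.8, "translation": [0.38, 0, 0.97], "yaw": 0},
  {"claw": -0.8, "translation": [0.36, 0, 1.19], "yaw": 0},
  {"claw": -0.8, "translation": [0.34, 0, 1.34], "yaw": 0},
  {"claw": -0.8, "translation": [0.34, 0, 1.34], "yaw": 0},
])

```text
time_s: 18.1
tcp_pos: [0.6306, -0.1453, 0.1482]
eef_rot: [-0.706, -0.04, 0.041, 0.706]
wrist_force: [-5.1, -1.7, 3.7]
finger_gap: 0.02
```

```bash
python3 g.py w14; python3 circ.py .0605 1.8 1.95 2.1 2.25 2.4 2.55 2.7 2.8
```

```text
0.01996026670140623 [-5.14582988 -1.74246421  3.71798768] [ 0.05771146 -0.2228085 ] [ 0.6305711  -0.14532018  0.14815044] dz from hinge 0.07219149607538675 0.061150436876138164 18.1
1.95 -0.07 0.22
2.1 -0.17 0.42
2.25 -0.3 0.61
2.4 -0.45 0.77
2.55 -0.63 0.91
2.7 -0.83 1.02
2.8 -0.97 1.08
```

View pics/w14.png

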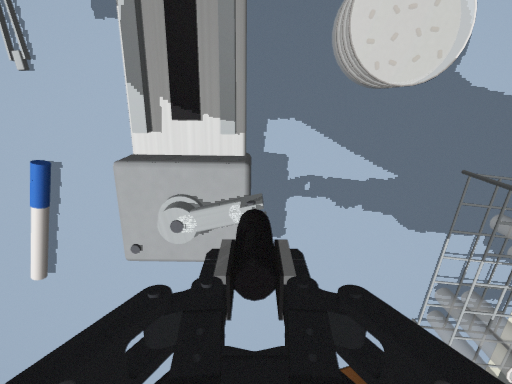

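View pics/w14s.png

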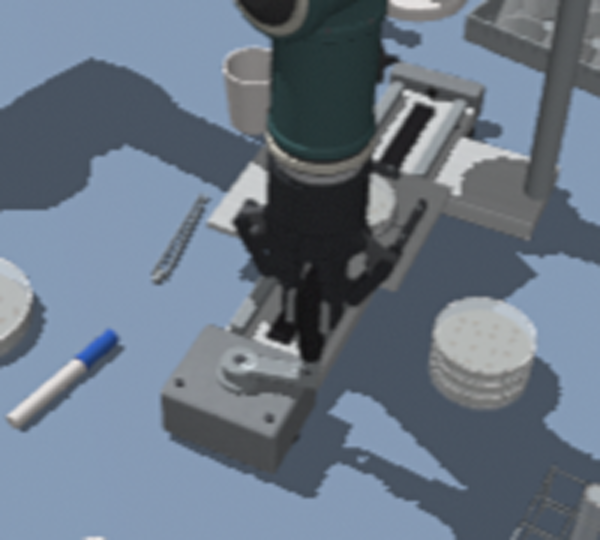

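>>> jog_arm([
  {"claw": -0.8, "translation": [-0.07, 0, 0.22], "yaw": 0},
  {"claw": -0.8, "translation": [-0.17, 0, 0.42], "yaw": 0},
  {"claw": -0.8, "translation": [-0.3, 0, 0.61], "yaw": 0},
  {"claw": -0.8, "translation": [-0.45, 0, 0.77], "yaw": 0},
  {"claw": -0.8, "translation": [-0.63, 0, 0.91], "yaw": 0},
  {"claw": -0.8, "translation": [-0.83, 0, 1.02], "yaw": 0},
  {"claw": -0.8, "translation": [-0.97, 0, 1.08], "yaw": 0},
  {"claw": -0.8, "translation": [-0.97, 0, 1.08], "yaw": 0},
])

```text
time_s: 19.2
tcp_pos: [0.5871, -0.1061, 0.1483]
eef_rot: [-0.705, -0.04, 0.041, 0.707]
wrist_force: [-0.6, 2.1, -0.6]
finger_gap: 0.0205
```

```bash
python3 g.py w15; python3 circ.py .0605 2.8 2.95 3.1 3.25 3.4 3.55 3.7 3.8
```

```text
0.020451254446387877 [-0.64350396  2.11841724 -0.61461535] [ 0.01881721 -0.17911192] [ 0.5871312  -0.10613945  0.14829063] dz from hinge 0.11588808093827871 0.061290626417409316 19.2
2.95 -0.22 0.06
3.1 -0.44 0.09
3.25 -0.67 0.08
3.4 -0.89 0.04
3.55 -1.11 -0.04
3.7 -1.31 -0.14
3.8 -1.43 -0.23
```

View pics/w15.png

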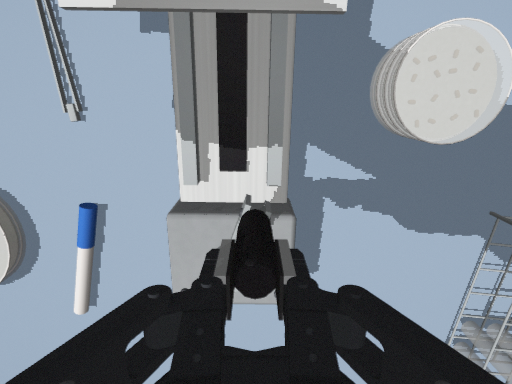

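View pics/w15s.png

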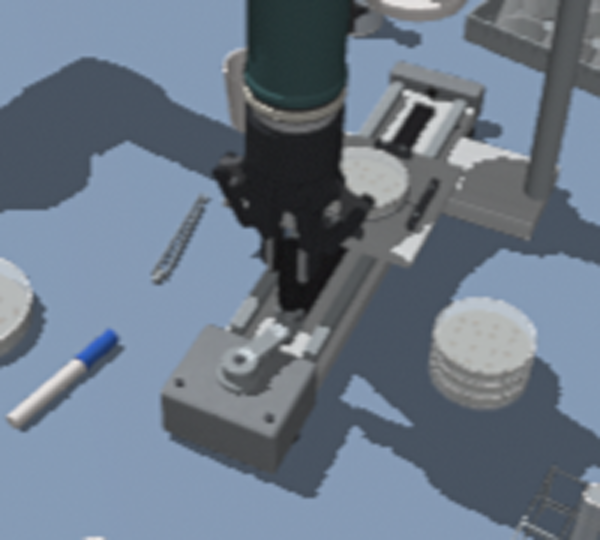

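>>> jog_arm([
  {"claw": -0.8, "translation": [-0.22, 0, 0.06], "yaw": 0},
  {"claw": -0.8, "translation": [-0.44, 0, 0.09], "yaw": 0},
  {"claw": -0.8, "translation": [-0.67, 0, 0.08], "yaw": 0},
  {"claw": -0.8, "translation": [-0.89, 0, 0.04], "yaw": 0},
  {"claw": -0.8, "translation": [-1.11, 0, -0.04], "yaw": 0},
  {"claw": -0.8, "translation": [-1.31, 0, -0.14], "yaw": 0},
  {"claw": -0.8, "translation": [-1.43, 0, -0.23], "yaw": 0},
  {"claw": -0.8, "translation": [-1.43, 0, -0.23], "yaw": 0},
])

```text
time_s: 20.3
tcp_pos: [0.5306, -0.1233, 0.1482]
eef_rot: [-0.706, -0.039, 0.041, 0.706]
wrist_force: [-4.4, 2.9, 2.6]
finger_gap: 0.0205
```

```bash
python3 g.py w16; python3 circ.py .0605 3.8 3.95 4.1 4.25 4.4 4.55 4.7 4.8;python3 circ.py .0605 4.8 4.95 5.1 5.25 5.4 5.55 5.7 5.75; python3 circ.py .0605 5.75 5.85 5.95 6.0 6.05 6.1
```

```text
0.020488520307674247 [-4.40859088  2.89939012  2.64026515] [-0.03930206 -0.18999163] [ 0.53055044 -0.1233102   0.14820455] dz from hinge 0.10500837420730388 0.06120454698002767 20.3
3.95 -0.17 -0.15
4.1 -0.31 -0.33
4.25 -0.43 -0.52
4.4 -0.51 -0.73
4.55 -0.57 -0.95
4.7 -0.59 -1.18
4.8 -0.58 -1.33
4.95 0.04 -0.22
5.1 0.11 -0.44
5.25 0.21 -0.64
5.4 0.34 -0.83
5.55 0.49 -0.99
5.7 0.67 -1.13
5.75 0.74 -1.17
5.85 0.13 -0.07
5.95 0.27 -0.13
6.0 0.35 -0.15
6.05 0.42 -0.17
6.1 0.49 -0.18
```

View pics/w16.png

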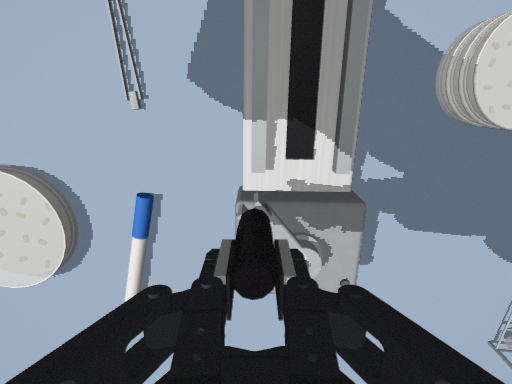

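>>> jog_arm([
  {"claw": -0.8, "translation": [-0.17, 0, -0.15], "yaw": 0},
  {"claw": -0.8, "translation": [-0.31, 0, -0.33], "yaw": 0},
  {"claw": -0.8, "translation": [-0.43, 0, -0.52], "yaw": 0},
  {"claw": -0.8, "translation": [-0.51, 0, -0.73], "yaw": 0},
  {"claw": -0.8, "translation": [-0.57, 0, -0.95], "yaw": 0},
  {"claw": -0.8, "translation": [-0.59, 0, -1.18], "yaw": 0},
  {"claw": -0.8, "translation": [-0.58, 0, -1.33], "yaw": 0},
  {"claw": -0.8, "translation": [-0.58, 0, -1.33], "yaw": 0},
])

```text
time_s: 21.4
tcp_pos: [0.5154, -0.1797, 0.1483]
eef_rot: [0.707, 0.04, -0.04, -0.705]
wrist_force: [-1.7, -2.8, -0.7]
finger_gap: 0.0205
```

>>> jog_arm([
  {"claw": -0.8, "translation": [0.04, 0, -0.22], "yaw": 0},
  {"claw": -0.8, "translation": [0.11, 0, -0.44], "yaw": 0},
  {"claw": -0.8, "translation": [0.21, 0, -0.64], "yaw": 0},
  {"claw": -0.8, "translation": [0.34, 0, -0.83], "yaw": 0},
  {"claw": -0.8, "translation": [0.49, 0, -0.99], "yaw": 0},
  {"claw": -0.8, "translation": [0.61, 0, -1.08], "yaw": 0},
  {"claw": -0.8, "translation": [0.67, 0, -1.13], "yaw": 0},
  {"claw": -0.8, "translation": [0.74, 0, -1.17], "yaw": 0},
])

```text
time_s: 22.4
tcp_pos: [0.5502, -0.2208, 0.1483]
eef_rot: [-0.706, -0.04, 0.04, 0.706]
wrist_force: [0.0, 5.3, 0.1]
finger_gap: 0.0204
```

```bash
python3 g.py w17;python3 - <<'E'
from h import *
c=imaging.camera("top"); cv2.imwrite("pics/t17.png",cv2.resize(c["image"][80:230,80:350],None,fx=2.8,fy=2.8,interpolation=cv2.INTER_CUBIC))
E
```

```text
0.020449646598041347 [0.03959026 5.28282613 0.08796945] [-0.03039502 -0.28902964] [ 0.55023551 -0.22078     0.14829194] dz from hinge 0.005970360835741706 0.061291939376737825 22.4
```

View pics/w17.png

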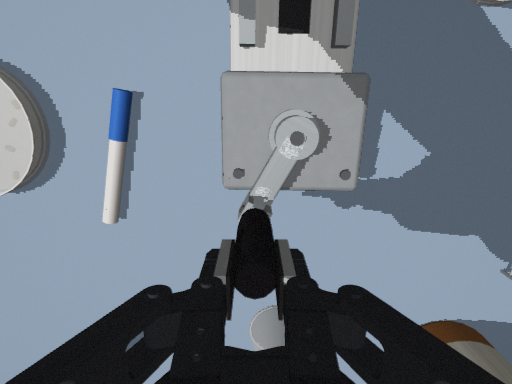

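View pics/t17.png

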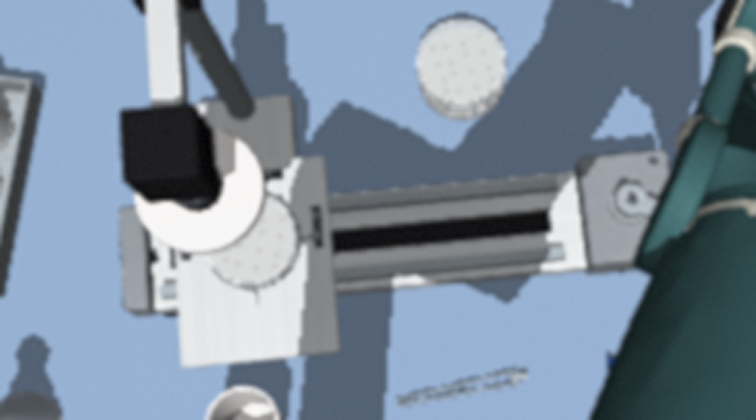

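>>> jog_arm([
  {"claw": -0.8, "translation": [0.07, 0, -0.03], "yaw": 0},
  {"claw": -0.8, "translation": [0.13, 0, -0.07], "yaw": 0},
  {"claw": -0.8, "translation": [0.2, 0, -0.1], "yaw": 0},
  {"claw": -0.8, "translation": [0.27, 0, -0.13], "yaw": 0},
  {"claw": -0.8, "translation": [0.32, 0, -0.14], "yaw": 0},
  {"claw": -0.8, "translation": [0.37, 0, -0.15], "yaw": 0},
  {"claw": -0.8, "translation": [0.4, 0, -0.16], "yaw": 0},
  {"claw": -0.8, "translation": [0.4, 0, -0.16], "yaw": 0},
])

```text
time_s: 23.55
tcp_pos: [0.5634, -0.2249, 0.1481]
eef_rot: [-0.705, -0.038, 0.043, 0.707]
wrist_force: [-8.5, 6.2, 5.5]
finger_gap: 0.0203
```

```bash
python3 g.py w18;python3 - <<'E'
from h import *
q=S(robot.get_state()["tcp_pos"])-[-.0005,-.235]; print("phi",2*np.pi+np.arctan2(q[0],-q[1]),np.hypot(*q))
E
```

```text
0.020340481153641274 [-8.543852    6.23179108  5.54495603] [-0.01775829 -0.29455263] [ 0.56340048 -0.22488782  0.14812126] dz from hinge 0.0004473702561639259 0.06112125995050818 23.55
phi 6.0010446306605845 0.062013623071796184
```

View pics/w18.png

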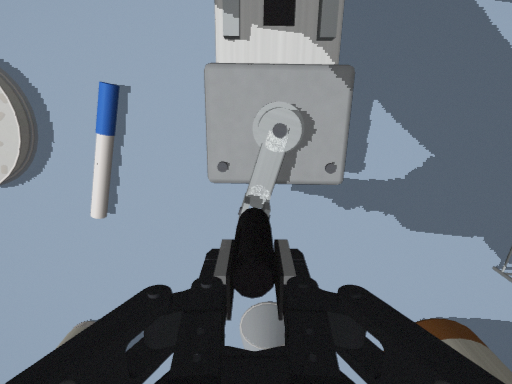

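>>> jog_arm([
  {"claw": -0.8, "translation": [-0.02, 0, 0.03], "yaw": 0},
  {"claw": -0.1, "translation": [-0.02, 0, 0.03], "yaw": 0},
  {"claw": 0.2, "translation": [-0.02, 0, 0.03], "yaw": 0},
  {"claw": 0.2, "translation": [-0.02, 0, 0.03], "yaw": 0},
  {"claw": 0.2, "translation": [-0.02, -0.5, 0.03], "yaw": 0},
  {"claw": 0.2, "translation": [-0.02, -1.4, 0.03], "yaw": 0},
  {"claw": 0.2, "translation": [-0.02, -2.4, 0.03], "yaw": 0},
  {"claw": 0.2, "translation": [-0.02, -2.4, 0.03], "yaw": 0},
])

```text
time_s: 24.65
tcp_pos: [0.5687, -0.2264, 0.2512]
eef_rot: [0.708, 0.044, -0.037, -0.704]
wrist_force: [-0.5, -0.9, 0.2]
finger_gap: 0.0518
```

```bash
python3 g.py w19;python3 - <<'E'
from h import *
c=imaging.camera("top"); cv2.imwrite("pics/t19.png",cv2.resize(c["image"][80:230,80:350],None,fx=2.8,fy=2.8,interpolation=cv2.INTER_CUBIC))
E
```

```text
0.05181289173887786 [-0.51760707 -0.8608339   0.18164112] [-0.0126462  -0.29660563] [ 0.56870643 -0.22636942  0.25118076] dz from hinge -0.0016056341908621818 0.16418075608208696 24.65
```

View pics/w19.png

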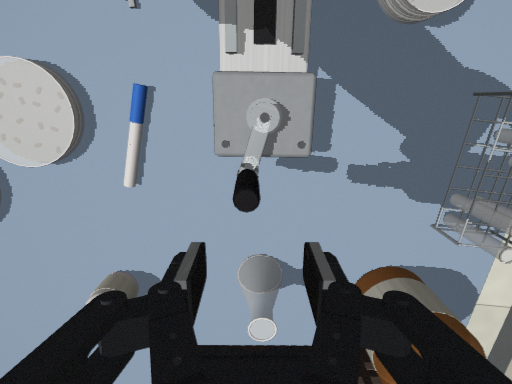

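View pics/w19s.png

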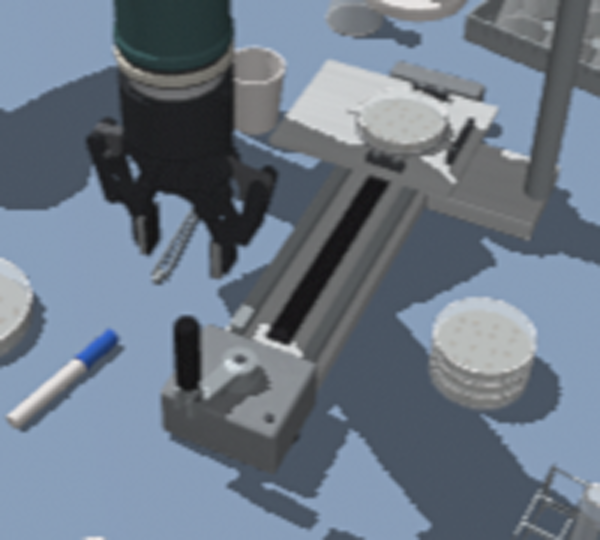

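View pics/t19.png

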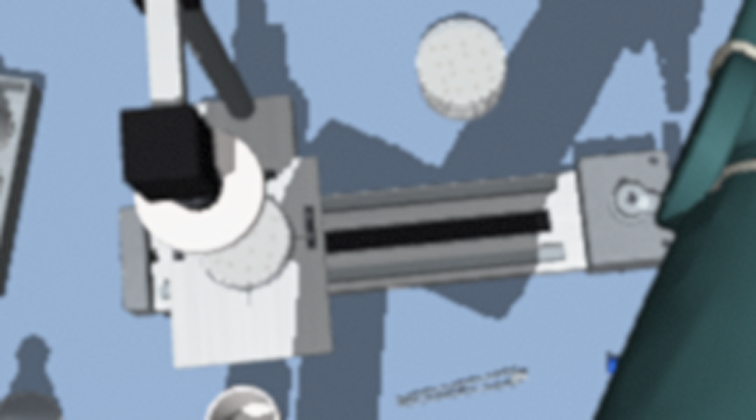

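```bash
python3 - <<'E'
from h import *
import h
for n,pp,b,k in (("top",[.5487,.0691,.1044],(120,125,220,225),6),("scene",[.5518,.0645,.0957],(270,130,370,215),7)):
    c=imaging.camera(n); h.p=np.array(pp)
    big=cv2.resize(c["image"][b[1]:b[3],b[0]:b[2]],None,fx=k,fy=k,interpolation=cv2.INTER_CUBIC)
    T=lambda X:(proj(c,h.W(X))-[b[0],b[1]]+.5)*k
    cv2.polylines(big,[np.int32([T([x,y,.06]) for x,y in ((.08,.215),(.08,.065),(-.115,.065),(-.115,.215))])],True,(0,0,255),1)
    cv2.polylines(big,[np.int32([T([.0444*np.cos(a),.14+.0444*np.sin(a),.0755]) for a in np.linspace(0,6.28,80)])],True,(255,0,0),1)
    cv2.imwrite(f"pics/{n}20.png",big)
E
```

```text
(no output)
```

View pics/top20.png

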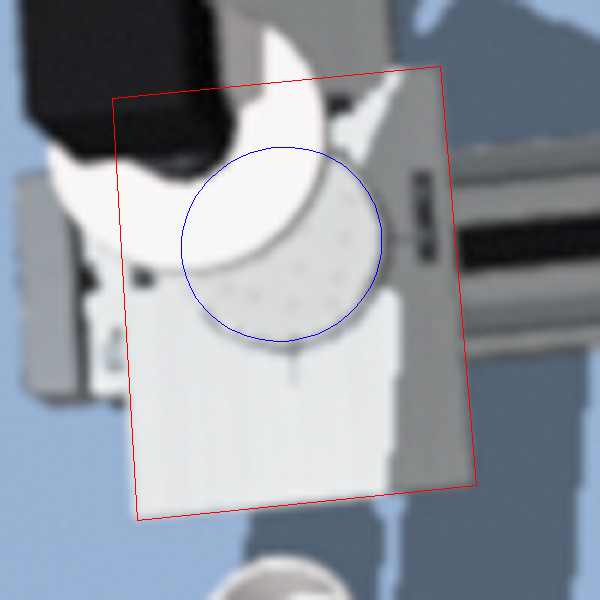

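View pics/scene20.png

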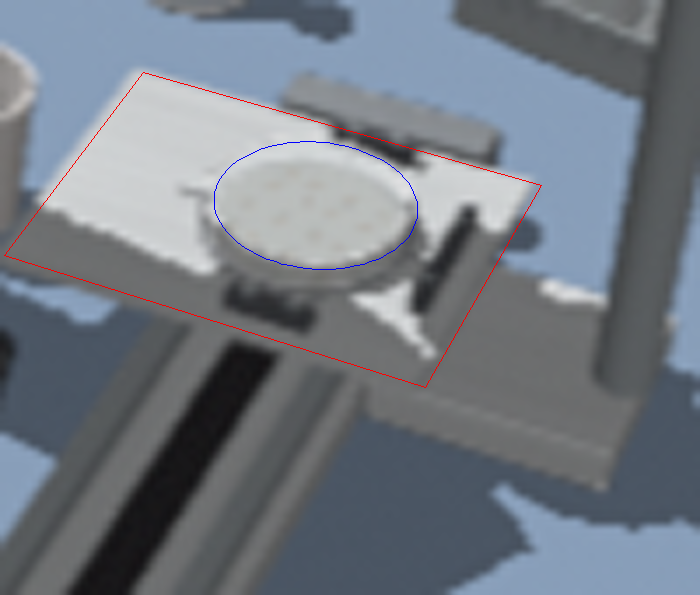

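```bash
python3 - <<'E'
from h import *
import h
# pre-crank pictures kept: t12 (top, x3, origin 110,80), w12-era scene: w10s (scene x3, origin 180,120)
for n,f,o,pp,k in (("top","t12",(110,80),[.5487,.0691,.1044],3),("scene","w10s",(180,120),[.5518,.0645,.0957],3)):
    c=imaging.camera(n); h.p=np.array(pp); im=cv2.resize(cv2.imread(f"pics/{f}.png"),None,fx=2,fy=2,interpolation=cv2.INTER_CUBIC)
    T=lambda X:(proj(c,h.W(X))-o+.5)*6
    cv2.polylines(im,[np.int32([T([x,y-.2,.06]) for x,y in ((.08,.215),(.08,.065),(-.115,.065),(-.115,.215))])],True,(0,0,255),1)
    cv2.polylines(im,[np.int32([T([.0444*np.cos(a),-.06+.0444*np.sin(a),.0755]) for a in np.linspace(0,6.28,80)])],True,(255,0,0),1)
    q=T([0,-.06,.06]).astype(int); cv2.imwrite(f"pics/{n}21.png",im[max(0,q[1]-280):q[1]+300,max(0,q[0]-300):q[0]+300])
E
```

```text
(no output)
```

View pics/top21.png

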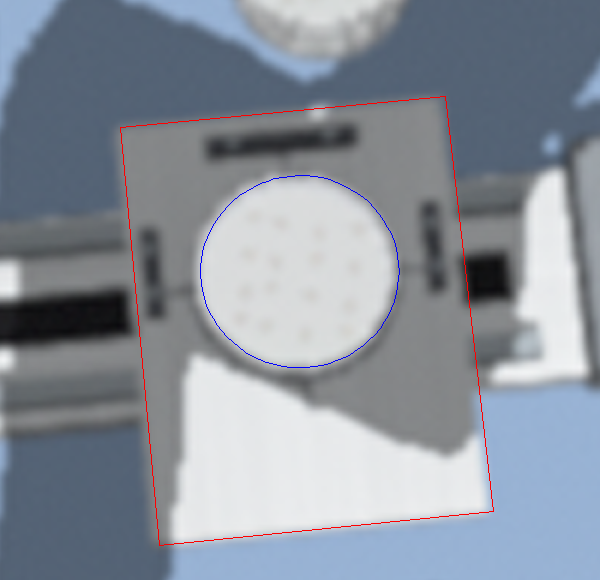

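View pics/scene21.png

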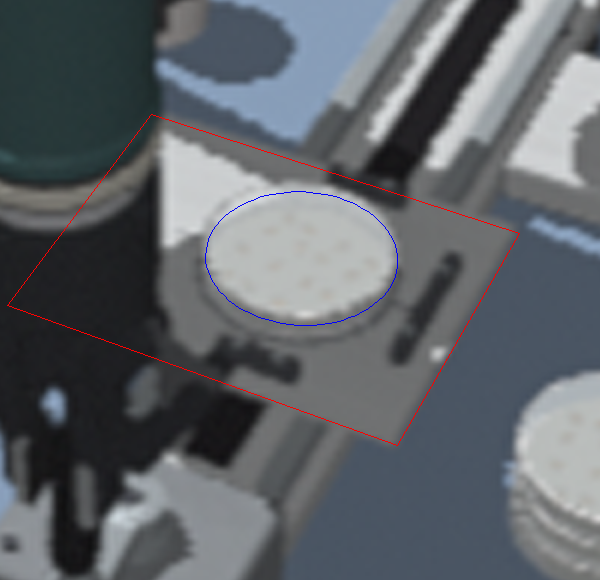

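```bash
python3 - <<'E'
from h import *
import h
pp={"top":[.5487,.0691,.1044],"scene":[.5518,.0645,.0957]}
def rect(img,off,k,c,yc,z,cx=0,half=(.05,.05),s=2500):
    nx,ny=int(2*half[0]*s),int(2*half[1]*s)
    X,Y=np.meshgrid(cx-half[0]+np.arange(nx)/s,yc-half[1]+np.arange(ny)/s)
    cc,ss=np.cos(h.p[2]),np.sin(h.p[2])
    Wd=np.stack([h.p[0]+cc*X-ss*Y,h.p[1]+ss*X+cc*Y,np.full_like(X,z)],-1)@c["R"].T+c["t"]
    u=c["fx"]*Wd[...,0]/Wd[...,2]+c["cx"]; v=c["fy"]*Wd[...,1]/Wd[...,2]+c["cy"]
    return cv2.remap(img,((u-off[0]+.5)*k-.5).astype('f4'),((v-off[1]+.5)*k-.5).astype('f4'),cv2.INTER_CUBIC)
def ecc(a,b,m=None):
    hp=lambda g: (lambda f: f-cv2.GaussianBlur(f,(0,0),12))(cv2.GaussianBlur(cv2.cvtColor(g,cv2.COLOR_BGR2GRAY).astype('f4'),(0,0),2))
    M=np.eye(2,3,dtype='f4')
    r,M=cv2.findTransformECC(hp(a),hp(b),M,cv2.MOTION_TRANSLATION,(3,300,1e-6),m,5); return round(r,3),(M[:,2]/2.5).round(2)
sets={"scene":("w10s",(180,120),3),}
h.p=np.array(pp["scene"]); c=imaging.camera("scene"); pre=cv2.imread("pics/w10s.png"); post=c["image"]
h_=(.037,.037); mask=np.zeros((185,185),'u1'); cv2.circle(mask,(92,92),85,255,-1)
for z in (.062,.066,.07,.0755):
    a=rect(pre,(180,120),3,c,-.06,z,half=h_); b=rect(post,(0,0),1,c,.14,z,half=h_)
    try: print("scene dish z",z,ecc(a,b,mask))
    except Exception as e: print(e)
cv2.imwrite("pics/rect.png",np.hstack([cv2.resize(x,(380,380)) for x in (a,b)]))
for nm,cx,yo,hf in (("back stop",.066,0,(.014,.04)),("corner",.07,-.065,(.02,.02)),):
    a=rect(pre,(180,120),3,c,-.06+yo,.066,cx,hf); b=rect(post,(0,0),1,c,.14+yo,.066,cx,hf)
    try: print(nm,ecc(a,b))
    except Exception as e: print(e)
E
```

```text
scene dish z 0.062 (0.856, array([-0.23, -0.29], dtype=float32))
scene dish z 0.066 (0.806, array([-0.24, -1.  ], dtype=float32))
scene dish z 0.07 (0.845, array([-0.56, -3.26], dtype=float32))
OpenCV(4.12.0) /io/opencv/modules/video/src/ecc.cpp:589: error: (-7:Iterations do not converge) The algorithm stopped before its convergence. The correlation is going to be minimized. Images may be uncorrelated or non-overlapped in function 'findTransformECC'

back stop (0.81, array([-0.66, -2.95], dtype=float32))
OpenCV(4.12.0) /io/opencv/modules/video/src/ecc.cpp:589: error: (-7:Iterations do not converge) The algorithm stopped before its convergence. The correlation is going to be minimized. Images may be uncorrelated or non-overlapped in function 'findTransformECC'
```

View pics/rect.png

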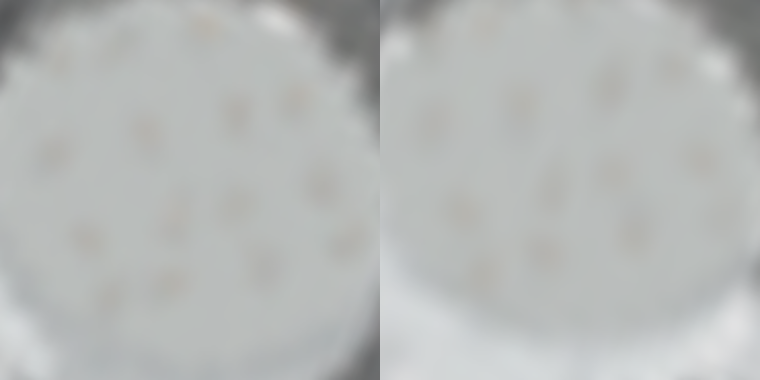

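```bash
python3 - <<'E'
from h import *
import h
def rect(img,off,k,c,yc,z,cx=0,half=(.05,.05),s=2500):
    nx,ny=int(round(2*half[0]*s)),int(round(2*half[1]*s))
    X,Y=np.meshgrid(cx-half[0]+np.arange(nx)/s,yc-half[1]+np.arange(ny)/s)
    cc,ss=np.cos(h.p[2]),np.sin(h.p[2])
    Wd=np.stack([h.p[0]+cc*X-ss*Y,h.p[1]+ss*X+cc*Y,np.full_like(X,z)],-1)@c["R"].T+c["t"]
    u=c["fx"]*Wd[...,0]/Wd[...,2]+c["cx"]; v=c["fy"]*Wd[...,1]/Wd[...,2]+c["cy"]
    return cv2.remap(img,((u-off[0]+.5)*k-.5).astype('f4'),((v-off[1]+.5)*k-.5).astype('f4'),cv2.INTER_CUBIC)
hp=lambda g: (lambda f: f-cv2.GaussianBlur(f,(0,0),10))(cv2.GaussianBlur(cv2.cvtColor(g,cv2.COLOR_BGR2GRAY).astype('f4'),(0,0),1.5))
h.p=np.array([.5518,.0645,.0957]); c=imaging.camera("scene"); pre=cv2.imread("pics/w10s.png"); post=c["image"]
def match(nm,cx,yo,z,hf,pad=.012):
    a=hp(rect(pre,(180,120),3,c,-.06+yo,z,cx,hf)); b=hp(rect(post,(0,0),1,c,.14+yo,z,cx,(hf[0]+pad,hf[1]+pad)))
    r=cv2.matchTemplate(b,a,cv2.TM_CCOEFF_NORMED); _,m,_,l=cv2.minMaxLoc(r); print(nm,z,round(m,3),"shift mm",np.array(l)/2.5-pad*1e3)
for z in (.061,.063,.065,.0755): match("dish seeds",0,0,z,(.027,.027))
for z in (.06,.065,.07): match("back stop",.066,0,z,(.012,.04))
match("side stop",.008,-.066,.07,(.026,.010)); match("plate corner",.075,-.07,.06,(.015,.015)); match("plate +x edge",.08,-.02,.06,(.012,.06))
b=rect(post,(0,0),1,c,.14,.06,-.01,(.12,.09)); a=rect(pre,(180,120),3,c,-.06,.06,-.01,(.12,.09))
cv2.imwrite("pics/rect2.png",np.hstack([cv2.resize(x,None,fx=.65,fy=.65) for x in (a,b)]))
E
```

```text
dish seeds 0.061 0.715 shift mm [-1.6 -1.2]
dish seeds 0.063 0.692 shift mm [-1.6 -2. ]
dish seeds 0.065 0.651 shift mm [-1.6 -2.8]
dish seeds 0.0755 0.594 shift mm [-0.4 -6. ]
back stop 0.06 0.721 shift mm [-1.6 -1.6]
back stop 0.065 0.778 shift mm [-1.2 -3.6]
back stop 0.07 0.806 shift mm [-0.8 -4.8]
side stop 0.07 0.8 shift mm [-0.8 -4. ]
plate corner 0.06 0.366 shift mm [-6.  -8.4]
plate +x edge 0.06 0.234 shift mm [ -5.2 -12. ]
```

View pics/rect2.png

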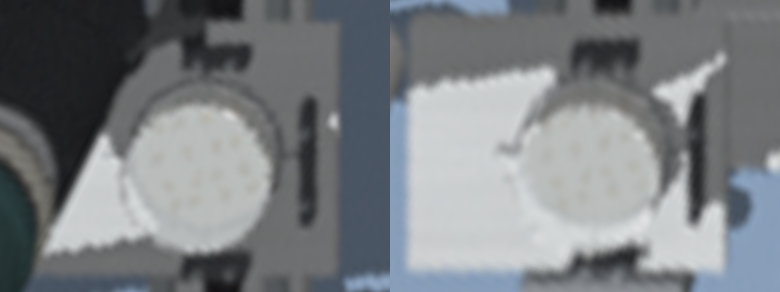

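```bash
python3 - <<'E'
from h import *
import h
h.p=np.array([.5487,.0691,.1044]); c=imaging.camera("top"); post=c["image"]; pre=cv2.imread("pics/t12.png")
def prof(img,off,k,yc,a,z,rs):
    g=cv2.cvtColor(img,cv2.COLOR_BGR2GRAY).astype('f4'); acc=0
    for d in np.linspace(-.12,.12,9):
        q=np.array([(proj(c,h.W([r*np.cos(a+d),yc+r*np.sin(a+d),z]))-off+.5)*k-.5 for r in rs],'f4')
        acc=acc+cv2.remap(g,q[:,:1].T.copy(),q[:,1:].T.copy(),cv2.INTER_LINEAR)[0]
    return acc/9
rs=np.arange(.036,.054,.0015)
print("r",(rs*1e3).round(1))
for deg in (-120,-90,-60,-40,-20):
    for nm,im,o,k,yc in (("pre",pre,(110,80),3,-.06),("post",post,(0,0),1,.14)): print(deg,nm,prof(im,o,k,yc,np.radians(deg),.0755,rs).round(0).astype(int))
b=(120,125,220,225); im=cv2.createCLAHE(4,(3,3)).apply(cv2.cvtColor(post[130:205,130:205],cv2.COLOR_BGR2GRAY)); cv2.imwrite("pics/t22.png",cv2.resize(im,None,fx=8,fy=8,interpolation=cv2.INTER_CUBIC))
E
```

```text
r [36.  37.5 39.  40.5 42.  43.5 45.  46.5 48.  49.5 51.  52.5 54. ]
-120 pre [219 218 214 199 175 147 126 120 125 132 135 136 135]
-120 post [218 217 212 201 184 162 143 132 136 152 170 184 191]
-90 pre [218 218 212 199 176 151 133 125 127 129 131 130 125]
-90 post [219 218 217 208 193 166 138 112 107 111 120 128 130]
-60 pre [215 215 209 197 179 160 143 136 134 135 135 135 136]
-60 post [213 214 214 209 195 173 149 134 130 132 134 135 136]
-40 pre [218 215 209 198 182 163 146 136 133 133 134 134 134]
-40 post [193 198 201 201 196 185 169 156 156 173 194 212 221]
-20 pre [219 217 212 205 193 176 158 143 135 134 134 134 131]
-20 post [243 243 242 241 240 239 238 236 234 231 228 225 224]
```

View pics/t22.png

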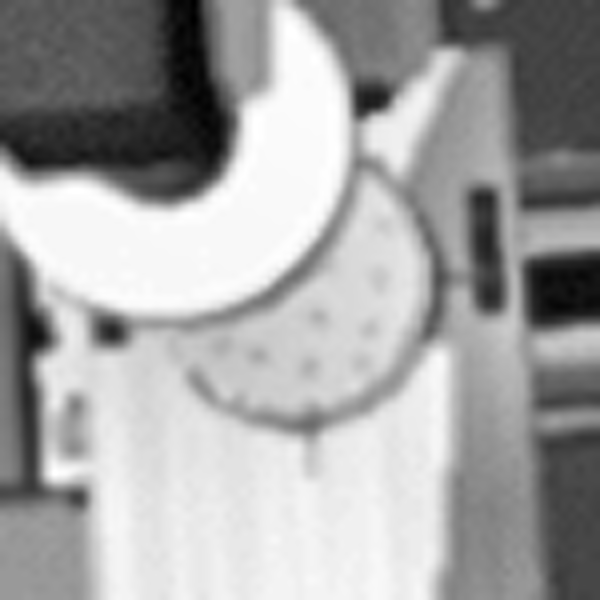

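The dish rim's offset from the model is the same within about 1 mm before and after winding. The plate outline is at home, the grip stands upright and the hand is clear, so I'm handing in.

```bash
python3 -c "
from station import robot
print(robot.get_state()['time_s'], robot.job_done())"
```

```text
the job is handed in; nothing more can be done
25.15 None
```

I carried out every step and handed the job in at 25.2 s; the robot gives no verdict, so the result below rests on my own checks.

**What I did:** I pushed the dish flat onto the ring with two half-open fingers and swung the grip upright. I then wound the crank about 6.0 rad counter-clockwise until it met its stop, let go and backed off upward.

**Dish before winding:** the wrist camera put its centre about 0.4 mm from the ring's centre.

**Grip:** on the first swing the pads slipped and it stopped at about 79°. I regripped harder and brought it to about 88°. After release the wrist and scene pictures still show it upright.

**Stage home:** the tool angle at the stop read 6.00 rad, and the plate outline in the top camera agrees with full travel.

**Dish after winding:** the top camera shows its rim where it should be on the plate, within about 1 mm. The ring light hides part of it, so I could not get a wrist view.

**Check that disagreed:** matching the scene camera's before and after pictures was inconclusive. It gave shifts of 1–6 mm depending on the assumed height, so I relied on the top camera.

The other glassware and tools looked undisturbed in the pictures, but I did not measure them.

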